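# Fit cast hatch covers on e-bike battery cases

### The arm

A 6-joint arm with a two-finger parallel gripper is mounted at the origin on the work surface. World frame = base frame: x ahead of the robot, y to its left, z up, the work surface at z = 0. Lengths are in m, angles in rad, forces in N, time in s.
With the tool pointing down it reaches from about 0.4 to 0.825 m from the base axis. Payload 7 kg.
Tool frame: the origin (TCP) lies midway between the tips of the shut fingers; the grasp point (between the pads) lies 19 mm behind it; z points along the fingers, y is the direction in which the jaws open and shut (so a half turn about z gives the same grasp; the last joint's range is limited). The gripper opens to 85 mm and grips with 20 to 120 N. Pads are 22 mm wide; open, the fingers measure 114 mm over their backs; the gripper's body (76 mm by 85 mm) begins 54 mm behind the grasp point. The pads swing forward as they close: fully open they stand 13 mm farther back than shut.
Start: joints at [1.496, 0.359, 0.012, 0, -1.224, -0.288], TCP at [0.24, 0.631, 0.231] pointing down, gripper open.
Joint ranges: [-3.07, 3.07], [-1.43, 2.12], [-1.02, 1.25], [-3.03, 1.67], [-3.05, -0], [-3.03, 3.03]. Speed limits (rad/s): [2.39, 2.39, 3.01, 3.14, 3.14, 3.14].

### API

Orientations are given as a 3x3 rotation matrix whose columns are the frame's x, y, z axes.
In Python, from station import ctrl gives the robot as it stands. The module is installed in compiled form; this text tells all that it offers.
- The arm moves only by the shell command python3 -m jog 'ROWS' [FORCE]. ROWS is JSON, a list that holds one entry, the list of rows, each a list of 5 numbers: the closure, from 0 (fully open) to 1 (shut), then the shift along the tool's x, y, z in m, then the turn about the tool's z in rad. A call has 1 to 5 rows; each row is the pose to reach, as a shift and turn from the pose commanded when the call began, along the tool's axes at that moment; what a row does not reach only later rows make up. A row lasts 1/12 s, in which the tool goes at most 41.7 mm and 7.16 degrees, less where a joint would pass 70% of its speed; a pose out of reach is approached as far as the arm can. A call with a gripper value outside its range is refused whole. The fingers move at their own pace and stop on an object; FORCE is the grip in N (left out, the last holds). Time passes only in rows, so rows that repeat a pose let the fingers close. It gives the time, the measured TCP pose, the force and the opening at its end, in the units of the state.
- ctrl.state(): the state, without advancing time (a new reading comes with each control period).
- ctrl.read_camera(name): name is "scene" or "side" or "wrist"; returns a dict with "color" (420x560x3 uint8, red, green, blue), "mtx" (3x3 intrinsics, pixels), "xyz" and "orientation" of the camera in the world. Camera axes: x right, y down, z forward; pixel columns grow to the right and rows downward; lengths in m; the calibration is good to about 2 mm. The wrist camera is an equidistant fisheye: a pixel r from the principal point sees the ray r / f radians off the axis. A picture is of the moment at which its call begins. There is no depth.
- ctrl.sign_off(): hands the job in, once; it reports no verdict.
The state is a dict: "time_s": time; "qpos": joint angles; "joint_vel": joint speeds; "joint_torque": joint torques, N m; "tcp_pos": TCP position; "orientation": TCP orientation; "contact_force": force on the tool from outside, world axes, zero at the start; "moment": the same for the moment, N m; "grip_width": finger opening in m.
Only numpy, scipy, OpenCV 4.12 (cv2) and the standard library are available. Lean on these libraries where they do the work, as an engineer would, in place of code of your own. Each camera call takes 0.05 s, during which the arm holds its last target. There are 200 camera calls.

### The job

Lift the cast hatch covers out of the mould and fit each one on an e-bike battery case of its own length: tip the tongue under the case's overhanging lip, then lower the other end so that the cover lies flat and fully home in the bay. Any clamp jaw that was left lying in a bay belongs in the steel parts tray, also when no cover will go on that case. Leave the other tools and pots on the bench where they are.

Things in the scene. Friction and masses are not known exactly. Their poses are not given: they have to be found in the camera images.
- cover_1: Short black cast-resin hatch cover, 100 (x) x 56 mm (y), 160 g; may be absent. Origin: centre of the underside of this outline. The last 14 mm at +x are a tongue 6 mm thick, level with the underside; the rest is 15 mm thick. Pull rib on top: 16 mm wide (y), 56 mm long, centred at x = -5 mm, from z = 15 to 43 mm. Starts rib up in the mould, underside 10 mm above the bench.
- cover_2: Short black cast-resin hatch cover, 100 (x) x 56 mm (y), 160 g; may be absent. Origin: centre of the underside of this outline. The last 14 mm at +x are a tongue 6 mm thick, level with the underside; the rest is 15 mm thick. Pull rib on top: 16 mm wide (y), 56 mm long, centred at x = -5 mm, from z = 15 to 43 mm. Starts rib up in the mould, underside 10 mm above the bench.
- cover_3: Long black cast-resin hatch cover, 130 (x) x 56 mm (y), 200 g; may be absent. Origin: centre of the underside of this outline. The last 14 mm at +x are a tongue 6 mm thick, level with the underside; the rest is 15 mm thick. Pull rib on top: 16 mm wide (y), 56 mm long, centred at x = -5 mm, from z = 15 to 43 mm. Starts rib up in the mould, underside 10 mm above the bench.
- case_a: Aluminium short e-bike battery case screwed to the bench, 124 x 86 x 27 mm high, origin under its centre, x along its length. In its top is an open bay for one 100 mm cover, with an overhanging lip at the +x end. It starts empty or with one clamp jaw standing in the bay.
- case_a_bay (a point): Centre of that case's bay floor, 12 mm above the bench, axes as the case. Bay 104 mm (x) x 60 mm (y), 15 mm deep. At the +x end a lip reaches 12 mm back over the full width, underside 10 mm above the floor, top level with the rim. A fitted cover lies flat on the floor, its origin here (2 mm play each way), +x along this +x, tongue under the lip, top flush.
- case_b: Aluminium short e-bike battery case screwed to the bench, 124 x 86 x 27 mm high, origin under its centre, x along its length. In its top is an open bay for one 100 mm cover, with an overhanging lip at the +x end. It starts empty or with one clamp jaw standing in the bay.
- case_b_bay (a point): Centre of that case's bay floor, 12 mm above the bench, axes as the case. Bay 104 mm (x) x 60 mm (y), 15 mm deep. At the +x end a lip reaches 12 mm back over the full width, underside 10 mm above the floor, top level with the rim. A fitted cover lies flat on the floor, its origin here (2 mm play each way), +x along this +x, tongue under the lip, top flush.
- case_c: Aluminium long e-bike battery case screwed to the bench, 154 x 86 x 27 mm high, origin under its centre, x along its length. In its top is an open bay for one 130 mm cover, with an overhanging lip at the +x end. It starts empty or with one clamp jaw standing in the bay.
- case_c_bay (a point): Centre of that case's bay floor, 12 mm above the bench, axes as the case. Bay 134 mm (x) x 60 mm (y), 15 mm deep. At the +x end a lip reaches 12 mm back over the full width, underside 10 mm above the floor, top level with the rim. A fitted cover lies flat on the floor, its origin here (2 mm play each way), +x along this +x, tongue under the lip, top flush.
- mould: Steel mould fixed to the bench, 162 x 234 x 25 mm high, origin under its centre. Three open cavities side by side, 78 mm apart in its y (short, long, short), 15 mm deep, floor 10 mm above the bench, each 4 mm longer and wider than its cover; no lip.
- jaw_1: Steel clamp jaw, a block 60 mm (x) x 24 mm (y) x 32 mm high, 120 g, origin at the centre of its underside; may be absent. It starts standing on the floor of the bay of one case (its top 17 mm above the rim), turned somewhat from the case's axis.
- jaw_2: Steel clamp jaw, a block 60 mm (x) x 24 mm (y) x 32 mm high, 120 g, origin at the centre of its underside; may be absent. It starts standing on the floor of the bay of one case (its top 17 mm above the rim), turned somewhat from the case's axis.
- jaw_3: Steel clamp jaw, a block 60 mm (x) x 24 mm (y) x 32 mm high, 120 g, origin at the centre of its underside; may be absent. It starts standing on the floor of the bay of one case (its top 17 mm above the rim), turned somewhat from the case's axis.
- tray: Loose dark steel parts tray, open on top, 115 mm (x) x 170 mm (y) x 30 mm high, walls and floor 4 to 5 mm thick, 0.6 kg; origin under its centre, at bench level.
- grease_jar: Closed black jar, 76 mm across, 70 mm tall; origin under its centre. Bystander.
- paste_jar: Closed white jar, 60 mm across, 60 mm tall; origin under its centre. Bystander.
- spanner: Steel spanner 170 mm long lying flat. Bystander.
- cone_press: Dark steel bearing-press cone, 52 mm across, 45 mm tall. Bystander.
- bottom_cup: Dark steel bearing cup, a ring 48 mm across, 14 mm tall. Bystander.
- driver: Screwdriver 200 mm long with an orange handle, lying flat. Bystander.
- brush_pot: Empty grey plastic cup, 70 mm across, 75 mm tall. Bystander.
Mind the look-alikes: they are no part of the job. Leave any pink look-alike of the cover_3 alone. What is shaped like the case_b but pink is not meant.

How it is judged:
By the outcome, as a careful person would: the job done as asked, in the order asked, and still so for the second after the job is handed in, with the robot touching nothing.
Of cover_1, cover_2, cover_3 only 2 to 3 are there at a start; the rules pass over those that are not, and their reading is None.
Of jaw_1, jaw_2, jaw_3 only 2 to 3 are there at a start; the rules pass over those that are not, and their reading is None.
At some moment in a run one of tray may be knocked a few centimetres aside while the robot is not near it.
Once in a run the grip may slacken for a moment while it holds something.
It also fails if it takes over 210 s, if anything falls off the work surface, if the arm or the gripper's body presses on something with over 40 N, if the wrist force passes 120 N, or if a joint passes its speed limit or range.

## Working session

There is one attempt and no reset: what is moved stays moved. The work goes in short steps, Python scripts to look and compute and a shell command to move; the robot and the scene stay as the last step left them, time stands still between calls to the robot, and variables do not carry over. Pictures are saved under pics/ and viewed, about 12 in all and at most 16, crops included, and the job is handed in when it is done.

```bash
mkdir -p pics; cat > h.py <<'E'
import numpy as np, cv2
from station import ctrl
def shot(n,f=None):
    c=ctrl.read_camera(n); 
    if f: cv2.imwrite('pics/'+f,c['color'][:,:,::-1])
    return c
def ray(c,u,v):
    K=np.array(c['mtx']);x=(u-K[0,2])/K[0,0];y=(v-K[1,2])/K[1,1]
    if c.get('fish'):
        r=np.hypot(x,y);s=np.sinc(r/np.pi);d=np.array([x*s,y*s,np.cos(r)])
    else: d=np.array([x,y,1.])
    return np.array(c['xyz']),np.array(c['orientation'])@d
def onz(c,u,v,z):
    o,d=ray(c,u,v); return o+d*(z-o[2])/d[2]
def proj(c,p):
    K=np.array(c['mtx']);d=np.array(c['orientation']).T@(np.array(p)-np.array(c['xyz']))
    if c.get('fish'):
        r=np.hypot(d[0],d[1]);t=np.arctan2(r,d[2]);q=d[:2]/max(r,1e-9)*t
    else: q=d[:2]/d[2]
    return np.array([K[0,0]*q[0]+K[0,2],K[1,1]*q[1]+K[1,2]])
E
python3 - <<'E'
from h import *
import pickle
for n in ['scene','side','wrist']:
    c=shot(n,n+'0.png');c['fish']=n=='wrist';pickle.dump(c,open(n+'0.pkl','wb'))
    print(n,np.round(c['mtx'],1).tolist(),np.round(c['xyz'],3),np.round(c['orientation'],3).tolist())
print(ctrl.state())
E
```

```text
scene [[416.6, 0.0, 274.0], [0.0, 416.6, 210.5], [0.0, 0.0, 1.0]] [0.857 0.431 1.071] [[-0.755, 0.567, -0.33], [0.656, 0.645, -0.392], [-0.009, -0.512, -0.859]]
side [[488.6, 0.0, 274.0], [0.0, 488.6, 205.6], [0.0, 0.0, 1.0]] [0.382 0.981 1.061] [[-0.992, -0.1, 0.071], [-0.121, 0.711, -0.692], [0.019, -0.696, -0.718]]
wrist [[325.2, 0.0, 279.6], [0.0, 325.2, 216.1], [0.0, 0.0, 1.0]] [0.315 0.604 0.373] [[-0.356, -0.887, -0.293], [-0.935, 0.339, 0.109], [0.002, 0.313, -0.95]]
{'time_s': 0.15, 'qpos': array([ 1.49611660e+00,  3.59230346e-01,  1.12682488e-02, -2.73378025e-04,
       -1.22409095e+00, -2.88104429e-01]), 'joint_vel': array([ 0.00184564, -0.00328644,  0.00358913,  0.00123948, -0.0001682 ,
        0.00025362]), 'joint_torque': array([-1.92928863e-03, -5.83873951e+01,  2.93653661e+01,  6.94066912e+00,
       -4.29008593e-03, -5.06888185e-07]), 'tcp_pos': array([0.23942944, 0.63071806, 0.23056989]), 'orientation': array([[ 9.34879404e-01, -3.54965320e-01, -3.50158148e-04],
       [-3.54965475e-01, -9.34878596e-01, -1.23402318e-03],
       [ 1.10680074e-04,  1.27795691e-03, -9.99999177e-01]]), 'contact_force': array([ 0.24441149, -0.05510515,  0.40452997]), 'moment': array([-0.01219745, -0.00707017, -0.0346486 ]), 'grip_width': 0.08529955189009321}
```

View pics/scene0.png

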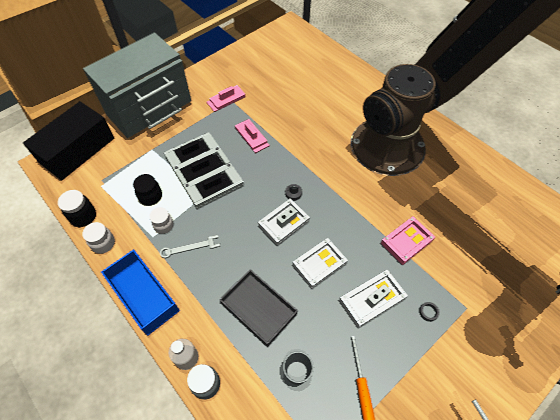

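View pics/side0.png

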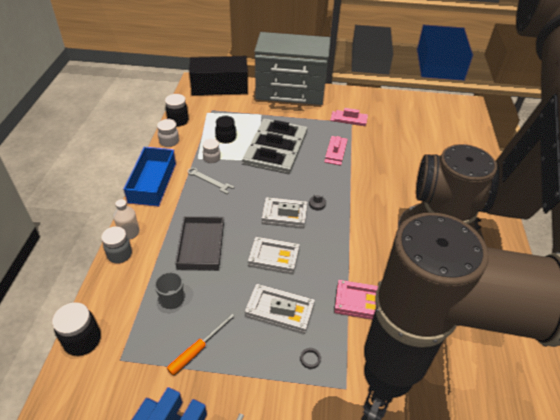

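The scene picture shows the mould at (205,168). The short cases are at (284,220), with a jaw, and (320,262), empty. The long case is at (373,298), with a jaw, and the dark tray is at (258,307). The pink case (407,240) and pink covers (227,97) and (253,135) are look-alikes, and the blue box is not the tray. I'll enlarge to confirm this.

```bash
python3 - <<'E'
from h import *
a=cv2.imread('pics/scene0.png'); b=cv2.imread('pics/side0.png')
m=cv2.resize(a[125:215,155:255],None,fx=4,fy=4,interpolation=2)
m=np.clip(m.astype(float)*1.8,0,255).astype(np.uint8)
l=cv2.resize(a[195:335,250:450],None,fx=4,fy=4,interpolation=2)
out=np.zeros((600,800,3),np.uint8)
cv2.imwrite('pics/cropc.png',l); 
m2=np.clip(cv2.resize(b[110:180,235:325],None,fx=4.4,fy=4.4,interpolation=2).astype(float)*1.8,0,255).astype(np.uint8)
out[:360,:400]=m; out[:308,400:796]=m2; cv2.imwrite('pics/cropm.png',out[:360])
import pickle
c=pickle.load(open('scene0.pkl','rb'))
for n,u,v,z in [('mould',205,168,.025),('A?',284,220,.027),('B?',320,262,.027),('C',373,298,.027),('tray',258,307,.03),('pinkcase',407,240,.027)]: print(n,np.round(onz(c,u,v,z),3))
E
```

```text
mould [ 0.516 -0.305  0.025]
A? [ 0.456 -0.002  0.027]
B? [0.469 0.16  0.027]
C [0.437 0.323 0.027]
tray [0.677 0.146 0.03 ]
pinkcase [0.24  0.272 0.027]
```

View pics/cropm.png

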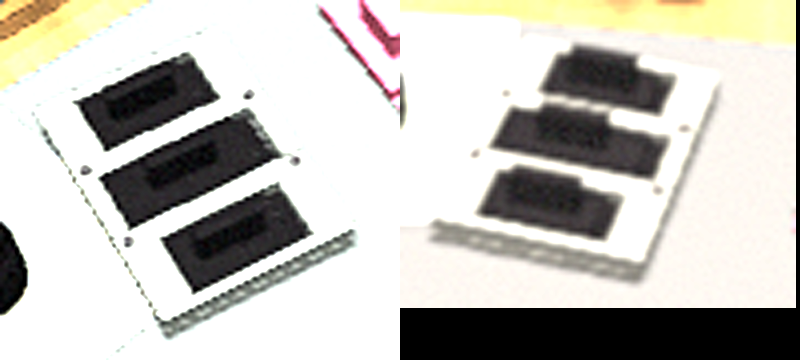

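View pics/cropc.png

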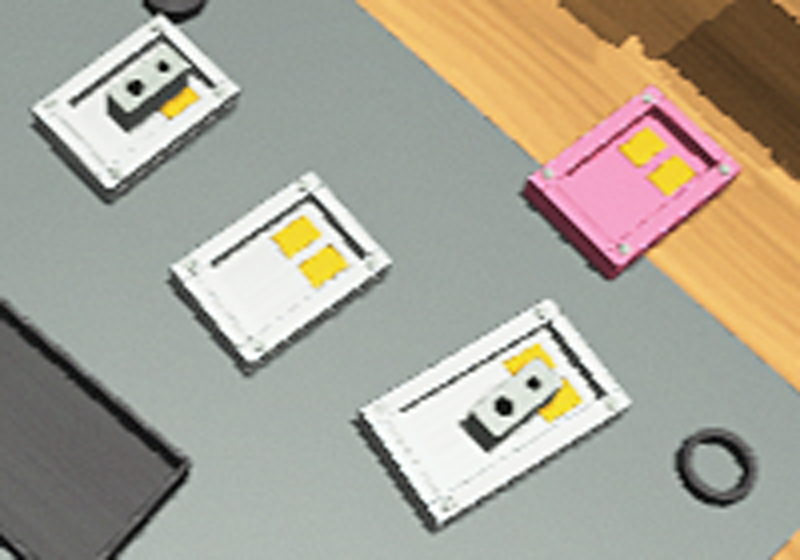

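The crops show all three cavities filled, in the order short, long, short, each with a rib. The tongue end looks like the right end in the scene picture, which is towards −x in the world. The white cases are A (284,220) with jaw, B (320,262) empty and C (373,298) with jaw, each with the gold contacts and dark lip gap on the right. I'm excluding the pink ones. Next I'll measure outlines.

```bash
cat >> h.py <<'E'
def topmask(c,bright=150,sat=40):
    hsv=cv2.cvtColor(c['color'],cv2.COLOR_RGB2HSV)
    return ((hsv[:,:,2]>bright)&(hsv[:,:,1]<sat)).astype(np.uint8)*255
def planerect(c,cnt,z):
    P=np.array([onz(c,u,v,z)[:2] for u,v in cnt.reshape(-1,2)],np.float32)
    (x,y),(w,h),a=cv2.minAreaRect(P*1000)
    if w<h: w,h,a=h,w,a+90
    return round(x,1),round(y,1),round(w,1),round(h,1),round((a+90)%180-90,1)
def rects(c,mask,z,amin=.004,amax=.06):
    r=[]
    for k in cv2.findContours(mask,cv2.RETR_EXTERNAL,cv2.CHAIN_APPROX_NONE)[0]:
        if cv2.contourArea(k)>80:
            m=planerect(c,k,z)
            if amin<m[2]*m[3]*1e-6<amax: r.append((np.round(k.reshape(-1,2).mean(0)).astype(int).tolist(),m))
    return r
E
python3 - <<'E'
from h import *
import pickle
for n in ['scene','side']:
    c=pickle.load(open(n+'0.pkl','rb'))
    for t in (150,190,215):
        print(n,t)
        for r in rects(c,topmask(c,t),.027): print(r)
    # jaws tops / tray dark
    for v,u in ([(307,258)] if n=='scene' else [(245,200)]): print(c['color'][v,u])
for n,pts in [('scene',[(284,220),(300,222),(214,163),(258,290),(330,330)])]:
    c=pickle.load(open(n+'0.pkl','rb'))
    for u,v in pts: print(u,v,c['color'][v,u])
E
```

```text
scene 150
([70, 200], (888.6, -474.2, 71.9, 71.7, -6.3))
([357, 49], (-254.4, -367.0, 128.5, 68.0, 87.0))
([135, 61], (410.0, -886.4, 346.8, 166.3, -0.1))
scene 190
([308, 381], (715.7, 360.4, 250.3, 138.7, -41.0))
([84, 389], (1098.6, 20.5, 151.2, 91.3, 46.9))
([370, 377], (594.3, 437.6, 118.7, 61.5, 88.3))
([373, 297], (431.3, 320.4, 155.2, 86.1, -10.7))
([320, 261], (466.1, 156.6, 124.7, 86.6, -4.8))
([193, 246], (707.9, -114.6, 164.3, 36.0, -28.6))
([283, 220], (454.9, -5.2, 123.8, 86.0, -0.6))
([70, 200], (889.0, -475.2, 71.5, 69.9, 18.8))
([492, 96], (-422.9, 94.9, 159.4, 93.7, 33.2))
scene 215
([159, 405], (988.0, 159.4, 169.9, 84.5, -41.0))
([101, 315], (984.1, -98.8, 84.5, 53.1, 19.7))
([373, 297], (431.8, 320.4, 154.1, 85.3, -10.7))
([320, 261], (466.5, 156.8, 123.8, 85.5, -4.6))
([283, 221], (454.9, -5.2, 123.7, 85.2, -0.7))
([70, 200], (888.2, -476.1, 72.0, 67.0, -41.3))
([212, 184], (529.8, -242.5, 159.4, 86.0, -9.8))
([150, 195], (686.0, -341.9, 254.1, 195.2, -84.4))
([198, 151], (511.6, -359.3, 156.8, 142.9, -9.7))
[104 102 102]
side 150
([70, 318], (920.9, 421.2, 83.0
[... 320 characters left out ...]
05], (428.9, 320.5, 154.0, 85.4, -10.8))
([273, 252], (464.0, 156.9, 123.3, 85.2, -5.0))
([286, 209], (452.0, -5.2, 124.2, 85.2, -0.4))
([233, 136], (656.8, -329.6, 254.3, 225.3, -85.0))
([174, 99], (917.2, -510.7, 66.9, 65.5, 8.6))
side 215
([70, 317], (922.5, 420.1, 80.4, 78.2, -68.2))
([286, 312], (420.9, 323.4, 134.4, 81.3, -10.4))
([272, 295], (445.5, 290.6, 154.8, 70.7, 18.8))
([274, 252], (463.9, 157.3, 119.9, 83.0, -4.9))
([280, 210], (456.2, -4.8, 111.1, 82.5, -0.4))
([225, 136], (671.3, -328.4, 251.5, 195.0, -84.2))
([174, 99], (917.3, -511.4, 67.1, 64.9, -49.4))
[102  93  91]
284 220 [220 228 217]
300 222 [241 242 238]
214 163 [23 23 21]
258 290 [103 101 100]
330 330 [174 183 176]
```

```bash
cat >> h.py <<'E'
def plan(x,y,z,yawdeg):
    "yaw of tool x axis, modulo 180 (nearest)"
    s=ctrl.state();R=np.array(s['orientation']);p=np.array(s['tcp_pos'])
    d=R.T@(np.array([x,y,z])-p); cur=np.degrees(np.arctan2(R[1,0],R[0,0]))
    t=-((yawdeg-cur+90)%180-90)
    n=max(np.abs(np.linalg.norm(d))/.0417,abs(t)/7.16)
    print('shift',np.round(d,4),'turn',round(np.radians(t),4),'rows>=',round(n,1),'q6',round(s['qpos'][5],2),'tcp',np.round(p,4),'yaw',round(cur,2),'t',s['time_s'])
E
python3 - <<'E'
from h import *
import pickle
c=pickle.load(open('scene0.pkl','rb'))
def rc(pts,z):
    P=np.array([onz(c,u,v,z)[:2]*1000 for u,v in pts],np.float32);print(np.round(P),np.round(P.mean(0)),cv2.minAreaRect(P))
rc([(367.5,296.3),(385,285.5),(390.5,293),(373.7,305)],.044)
rc([(276.7,218.7),(293,205.5),(297.5,212.5),(280.5,223)],.044)
plan(.43,.32,.2,-10.7)
E
```

```text
[[451. 312.]
 [395. 322.]
 [400. 345.]
 [456. 338.]] [425. 330.] ((425.52081298828125, 330.3304138183594), (26.24295997619629, 56.854530334472656), 79.7332992553711)
[[475. -12.]
 [410. -14.]
 [417.  12.]
 [476.   6.]] [444.  -2.] ((443.2917175292969, -2.8457164764404297), (26.201536178588867, 64.0346450805664), 86.31021118164062)
shift [0.2885 0.2228 0.0309] turn -0.1761 rows>= 8.8 q6 -0.29 tcp [0.2394 0.6307 0.2306] yaw -20.79 t 0.15
```

```bash
python3 -m jog '[[[0,0.03,0.022,0,-0.06],[0,0.06,0.045,0,-0.12],[0,0.09,0.067,0.01,-0.176],[0,0.12,0.09,0.02,-0.176],[0,0.15,0.112,0.03,-0.176]]]' | tail -c 600
python3 -m jog '[[[0,0.034,0.021,0,0],[0,0.067,0.043,0,0],[0,0.1,0.064,0,0],[0,0.122,0.085,0,0],[0,0.122,0.085,0,0]]]' | tail -c 600
python3 - <<'E'
from h import *
import pickle
c=shot('wrist','w1.png');c['fish']=True;pickle.dump(c,open('w1.pkl','wb'))
plan(.426,.33,.2,-10.7)
for z,n in ((.027,'C'),):
    for t in (170,190,210): print(rects(c,topmask(c,t),z))
E
```

```text
time_s: 0.57
tcp_pos: [0.3405, 0.4714, 0.2009]
orientation: [[0.983, -0.185, -0.0], [-0.185, -0.983, 0.0], [-0.0, -0.0, -1.0]]
contact_force: [1.2, 0.1, -0.1]
grip_width: 0.0855
time_s: 0.98
tcp_pos: [0.4463, 0.3629, 0.201]
orientation: [[0.982, -0.189, -0.001], [-0.189, -0.982, -0.001], [-0.0, 0.001, -1.0]]
contact_force: [-0.8, 0.3, -0.4]
grip_width: 0.085
shift [-0.0125  0.0376  0.0011] turn -0.0039 rows>= 1.0 q6 0.35 tcp [0.4454 0.3645 0.2011] yaw -10.92 t 1.0333
[([546, 146], (453.3, 15.5, 124.1, 48.0, -0.7))]
[([350, 236], (388.7, 294.0, 100.8, 40.1, -31.5)), ([546, 147], (453.5, 16.0, 123.8, 47.8, -1.3)), ([459, 143], (464.9, 158.6, 124.0, 85.9, -4.9))]
[([546, 146], (453.0, 15.3, 122.2, 47.4, -0.8)), ([464, 151], (465.1, 158.6, 123.6, 85.5, -4.9))]
```

View pics/w1.png

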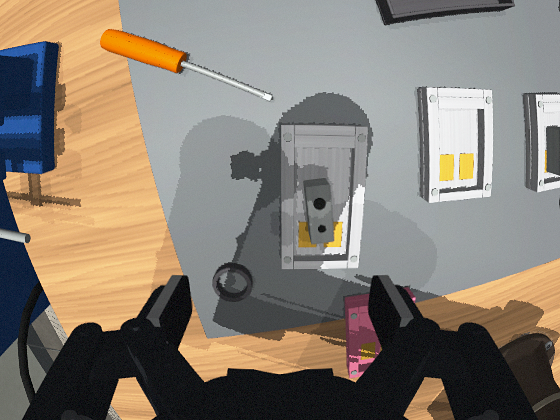

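The wrist picture confirms that the wide lip is at the gold-contact end (image bottom, −x) of both C (325,195) and B (457,145). The top of jaw C spans about (304,180), (330,178), (334,242) and (310,245).

```bash
python3 - <<'E'
from h import *
import pickle
c=pickle.load(open('w1.pkl','rb'))
P=np.array([onz(c,u,v,.044)[:2]*1000 for u,v in [(304,180),(330,178),(334,242),(310,245)]],np.float32)
r=cv2.minAreaRect(P);print(np.round(P),r)
# refine: jaw top is locally uniform: flood from two seeds
g=cv2.GaussianBlur(cv2.cvtColor(c['color'],cv2.COLOR_RGB2GRAY),(3,3),0)
print(g[205,298:345:2],g[165:255:3,316])
P=np.array([onz(c,u,v,.027)[:2]*1000 for u,v in [(281,124),(369,125),(358,268),(281,268)]],np.float32)
print('caseC',np.round(P),cv2.minAreaRect(P))
plan(.426,.33,.1,-10.7)
cv2.imwrite('pics/jawc.png',cv2.resize(np.clip(c['color'][110:280,270:380,::-1]*1.5,0,255).astype(np.uint8),None,fx=3.5,fy=3.5,interpolation=2))
E
```

```text
[[459. 338.]
 [456. 314.]
 [391. 319.]
 [392. 344.]] ((424.7607116699219, 328.69281005859375), (24.804058074951172, 66.88030242919922), 85.55361938476562)
[158 157 146 113  84 123 135 128  45  27  28  28  26  45 128 139 130 124
 133 132 133 133 129 138] [134 115 116 116 113  74  75  90  95  95  94  66  24  26  31 129 131 122
 114 112 113 114 112 111 111 110 113 135 150 151]
caseC [[514. 350.]
 [499. 264.]
 [346. 295.]
 [364. 379.]] ((430.9449462890625, 322.0229187011719), (86.85487365722656, 155.6758270263672), 78.787109375)
shift [-0.0125  0.0375  0.1011] turn -0.0039 rows>= 2.6 q6 0.35 tcp [0.4454 0.3645 0.2011] yaw -10.92 t 1.0333
```

View pics/jawc.png

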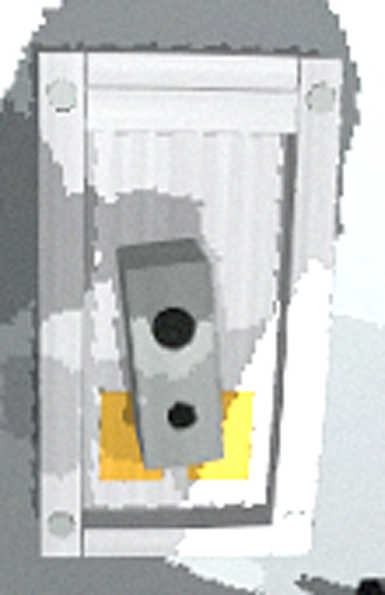

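The enlarged crop corrects my reading. The wide double band at the top (crop y 50–130, about 22 mm = rim + lip) is at the +x end, and the dark strip at the bottom is just the shaded −x wall. So the lips point to world +x. I'll check that with numbers and refine the jaw top.

```bash
python3 - <<'E'
from h import *
import pickle
c=pickle.load(open('w1.pkl','rb'))
U=lambda p:(270+p[0]/3.5,110+p[1]/3.5)
P=np.array([onz(c,*U(p),.044)[:2]*1000 for p in [(118,262),(212,255),(222,458),(147,468)]],np.float32)
print('jaw',cv2.minAreaRect(P))
a=np.radians(-10.8);ax=np.array([np.cos(a),np.sin(a)])
for py in (50,90,130,522,556): print(py,round(float((onz(c,*U((190,py)),.027)[:2]*1000-[430.5,321])@ax),1))
plan(.423,.3285,.1,-6)
E
```

```text
jaw ((422.8990783691406, 329.60797119140625), (25.72141456604004, 61.01116943359375), 84.60000610351562)
50 76.9
90 65.6
130 54.4
522 -66.0
556 -78.0
shift [-0.0152  0.0396  0.1011] turn -0.0859 rows>= 2.6 q6 0.35 tcp [0.4454 0.3645 0.2011] yaw -10.92 t 1.0333
```

```bash
python3 -m jog '[[[0.3,-0.007,0.02,0.035,-0.043],[0.3,-0.015,0.04,0.07,-0.095],[0.3,-0.015,0.04,0.105,-0.095],[0.3,-0.015,0.04,0.14,-0.095],[0.3,-0.015,0.04,0.175,-0.095]]]' 40 | tail -c 200
python3 -m jog '[[[0.9,0,0,0,0],[0.9,0,0,0,0],[0.9,0,0,0,0],[0.9,0,0,0,0],[0.9,0,0,0,0]]]' | tail -c 250
python3 -m jog '[[[0.9,0,0,-0.03,0],[0.9,0,0,-0.06,0],[0.9,0,0,-0.09,0],[0.9,0,0,-0.11,0],[0.9,0,0,-0.11,0]]]' | tail -c 250
python3 - <<'E'
from h import *
import pickle
c=shot('scene','s1.png');pickle.dump(c,open('s1.pkl','wb'))
hsv=cv2.cvtColor(c['color'],cv2.COLOR_RGB2HSV);g=hsv[:,:,2]
for t in (125,140):
    m=((g<t)&(np.indices(g.shape)[1]>200)&(np.indices(g.shape)[1]<320)&(np.indices(g.shape)[0]>255)).astype(np.uint8)*255
    print(rects(c,m,.03,.008,.04),rects(c,m,0.0,.008,.04))
plan(.68,.146,.14,-6)
E
```

```text
time_s: 1.45
tcp_pos: [0.4215, 0.3309, 0.0255]
orientation: [[0.996, -0.091, 0.001], [-0.091, -0.996, 0.001], [0.001, -0.001, -1.0]]
contact_force: [0.1, 1.6, 0.1]
grip_width: 0.0598
time_s: 1.87
tcp_pos: [0.4222, 0.3321, 0.0269]
orientation: [[0.996, -0.091, 0.001], [-0.091, -0.996, 0.002], [0.001, -0.002, -1.0]]
contact_force: [0.2, 3.1, 2.4]
grip_width: 0.023
time_s: 2.28
tcp_pos: [0.423, 0.3321, 0.1406]
orientation: [[0.996, -0.091, 0.004], [-0.091, -0.996, 0.005], [0.003, -0.005, -1.0]]
contact_force: [-0.1, 0.8, -1.5]
grip_width: 0.0231
[([258, 307], (675.6, 144.7, 172.8, 120.1, -83.3))] [([258, 307], (670.4, 136.4, 177.7, 123.6, -83.3))]
[([258, 307], (675.4, 144.2, 175.7, 120.8, -83.3))] [([258, 307], (670.1, 136.0, 180.8, 124.3, -83.3))]
shift [ 0.2737  0.1609 -0.0018] turn 0.0131 rows>= 7.6 q6 0.45 tcp [0.4222 0.3313 0.1383] yaw -5.25 t 2.3333
```

```bash
python3 - <<'E'
from h import *
plan(.672,.179,.1,6.7)
E
python3 -m jog '[[[0.9,0.034,0.02,0,-0.05],[0.9,0.068,0.04,0,-0.1],[0.9,0.102,0.06,0,-0.15],[0.9,0.136,0.08,0,-0.21],[0.9,0.17,0.1,0,-0.21]]]' | tail -c 230
python3 - <<'E'
from h import *
plan(.672,.179,.1,6.7)
E
```

```text
shift [0.2626 0.1289 0.0382] turn -0.2085 rows>= 7.1 q6 0.45 tcp [0.4222 0.3313 0.1383] yaw -5.25 t 2.3333
time_s: 2.75
tcp_pos: [0.5821, 0.2137, 0.1344]
orientation: [[0.993, 0.122, -0.003], [0.122, -0.993, -0.001], [-0.003, 0.001, -1.0]]
contact_force: [-0.1, 1.7, -1.5]
grip_width: 0.023
shift [0.0851 0.0453 0.0342] turn 0.0053 rows>= 2.5 q6 1.03 tcp [0.5821 0.2137 0.1344] yaw 7.01 t 2.75
```

```bash
python3 -m jog '[[[0.9,0.034,0.02,0,0],[0.9,0.068,0.04,0,0],[0.9,0.083,0.045,0.03,0],[0.9,0.083,0.045,0.03,0],[0.9,0.083,0.045,0.03,0]]]' | tail -c 230
python3 - <<'E'
from h import *
plan(.672,.179,.022,6.7)
E
```

```text
time_s: 3.17
tcp_pos: [0.6681, 0.1785, 0.1017]
orientation: [[0.993, 0.116, -0.007], [0.116, -0.993, -0.003], [-0.007, 0.002, -1.0]]
contact_force: [-0.5, -0.2, -0.6]
grip_width: 0.0228
shift [ 0.0045 -0.0002  0.0796] turn -0.0011 rows>= 1.9 q6 1.15 tcp [0.6681 0.1785 0.1017] yaw 6.64 t 3.1667
```

```bash
python3 -m jog '[[[0.9,0.004,0,0.03,0],[0.9,0.004,0,0.055,0],[0.9,0.004,0,0.07,0],[0.9,0.004,0,0.078,0],[0.9,0.004,0,0.079,0]]]' | tail -c 230
python3 -m jog '[[[0.5,0,0,0,0],[0.5,0,0,0,0],[0.4,0,0,0,0],[0.4,0,0,-0.035,0],[0.4,0,0,-0.07,0]]]' | tail -c 230
python3 -m jog '[[[0.3,0,0,-0.04,0],[0.3,0,0,-0.08,0],[0.3,0,0,-0.12,0],[0.3,0,0,-0.12,0],[0.3,0,0,-0.12,0]]]' | tail -c 230
python3 - <<'E'
from h import *
plan(.445,-.003,.19,0)
E
```

```text
time_s: 3.58
tcp_pos: [0.6722, 0.181, 0.0258]
orientation: [[0.993, 0.119, -0.003], [0.119, -0.993, -0.001], [-0.003, 0.001, -1.0]]
contact_force: [-1.1, -0.1, -1.2]
grip_width: 0.0231
time_s: 4.0
tcp_pos: [0.6726, 0.1803, 0.0971]
orientation: [[0.993, 0.118, -0.003], [0.118, -0.993, -0.002], [-0.003, 0.001, -1.0]]
contact_force: [1.5, 0.4, 1.0]
grip_width: 0.051
time_s: 4.42
tcp_pos: [0.6754, 0.1816, 0.2227]
orientation: [[0.993, 0.118, 0.008], [0.118, -0.993, 0.004], [0.008, -0.003, -1.0]]
contact_force: [-0.4, -0.7, -0.0]
grip_width: 0.06
shift [-0.2509  0.1561  0.0301] turn 0.1184 rows>= 7.1 q6 1.15 tcp [0.6754 0.1816 0.2227] yaw 6.78 t 4.4167
```

```bash
python3 -m jog '[[[0,-0.034,0.021,0,0.06],[0,-0.068,0.042,0,0.118],[0,-0.1,0.062,0.01,0.118],[0,-0.134,0.083,0.02,0.118],[0,-0.167,0.104,0.03,0.118]]]' | tail -c 230
python3 -m jog '[[[0,-0.034,0.02,0,0],[0,-0.068,0.04,0,0],[0,-0.078,0.063,0,0],[0,-0.078,0.063,0,0],[0,-0.078,0.063,0,0]]]' | tail -c 230
python3 - <<'E'
from h import *
import pickle
c=shot('wrist');c['fish']=True;pickle.dump(c,open('w2.pkl','wb'))
plan(.443,-.003,.1,-3.7)
for t in (170,190): print(rects(c,topmask(c,t),.027))
r=[int(v) for v in proj(c,[.445,-.003,.044])];print(r)
u,v=r; im=np.clip(c['color'][max(v-90,0):v+90,max(u-90,0):u+90,::-1]*1.3,0,255).astype(np.uint8)
print(max(u-90,0),max(v-90,0)); cv2.imwrite('pics/jawa.png',cv2.resize(im,None,fx=3,fy=3,interpolation=2))
E
```

```text
time_s: 4.83
tcp_pos: [0.5181, 0.0566, 0.1865]
orientation: [[1.0, 0.0, -0.0], [0.0, -1.0, 0.0], [-0.0, -0.0, -1.0]]
contact_force: [0.2, -0.4, 0.6]
grip_width: 0.0853
time_s: 5.25
tcp_pos: [0.4415, -0.006, 0.1877]
orientation: [[1.0, -0.001, 0.001], [-0.001, -1.0, 0.001], [0.001, -0.001, -1.0]]
contact_force: [0.4, 0.3, 0.1]
grip_width: 0.0856
shift [ 0.0006 -0.0023  0.0876] turn 0.064 rows>= 2.1 q6 1.13 tcp [ 0.4423 -0.0053  0.1876] yaw -0.04 t 5.3
[([284, 254], (378.0, -11.3, 94.5, 57.3, -68.0)), ([23, 207], (430.4, 322.0, 154.0, 85.7, -10.9))]
[([23, 207], (430.6, 322.0, 153.4, 85.5, -10.9)), ([115, 171], (465.3, 158.9, 123.2, 85.4, -5.4)), ([273, 88], (545.6, -1.7, 244.8, 124.6, 76.1)), ([515, 120], (558.8, -294.3, 244.0, 190.9, -7.4))]
[278, 198]
188 108
```

View pics/jawa.png

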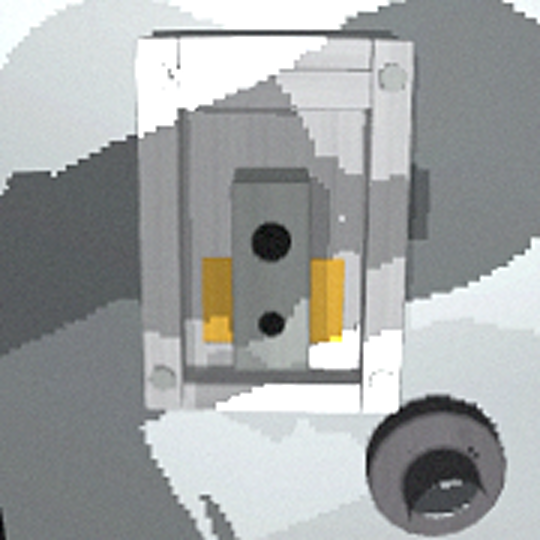

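Jaw A lies almost parallel to the tool, with its top at crop (234,182) to (308,368). The lip is again at the top (+x), and the cone press is to the lower right at (437,465).

```bash
python3 - <<'E'
from h import *
import pickle
c=pickle.load(open('w2.pkl','rb'))
U=lambda p:(188+p[0]/3,108+p[1]/3)
R=lambda ps,z:cv2.minAreaRect(np.array([onz(c,*U(p),z)[:2]*1000 for p in ps],np.float32))
print('jaw',R([(234,182),(309,181),(308,368),(233,368)],.044)); print('A',R([(137,40),(413,40),(400,412),(143,410)],.027)); print('cone top',onz(c,*U((437,475)),.045))
E
```

```text
jaw ((442.9855651855469, -2.8652305603027344), (23.569448471069336, 59.27709197998047), 89.89762878417969)
A ((453.08740234375, -3.6381149291992188), (87.48798370361328, 123.86637878417969), 89.41570281982422)
cone top [ 0.37557754 -0.05772613  0.045     ]
```

```bash
python3 -m jog '[[[0.35,0,-0.002,0.035,0],[0.35,0,-0.002,0.07,0],[0.35,0,-0.002,0.105,0],[0.35,0,-0.002,0.14,0],[0.35,0,-0.002,0.161,0]]]' 40 | tail -c 200
python3 -m jog '[[[0.9,0,0,0,0],[0.9,0,0,0,0],[0.9,0,0,0,0],[0.9,0,0,0,0],[0.9,0,0,0,0]]]' | tail -c 250
python3 -m jog '[[[0.9,0,0,-0.03,0],[0.9,0,0,-0.06,0],[0.9,0,0,-0.09,0],[0.9,0,0,-0.11,0],[0.9,0,0,-0.11,0]]]' | tail -c 250
python3 - <<'E'
from h import *
import pickle
c=shot('scene','s2.png');pickle.dump(c,open('s2.pkl','wb'))
g=c['color'].max(2);I=np.indices(g.shape)
m=((g<130)&(I[1]>180)&(I[1]<340)&(I[0]>255)).astype(np.uint8)*255
print(rects(c,m,.03,.008,.04))
plan(.680,.109,.1,6.7)
E
```

```text
time_s: 5.72
tcp_pos: [0.4413, -0.0031, 0.0231]
orientation: [[1.0, 0.0, -0.003], [0.0, -1.0, -0.001], [-0.003, 0.001, -1.0]]
contact_force: [-0.4, 0.0, -0.3]
grip_width: 0.0557
time_s: 6.13
tcp_pos: [0.4423, -0.0029, 0.026]
orientation: [[1.0, 0.0, -0.001], [0.0, -1.0, -0.0], [-0.001, 0.0, -1.0]]
contact_force: [-0.3, -0.0, -2.0]
grip_width: 0.0233
time_s: 6.55
tcp_pos: [0.4447, -0.0024, 0.1405]
orientation: [[1.0, 0.001, 0.007], [0.001, -1.0, 0.002], [0.007, -0.002, -1.0]]
contact_force: [0.8, -0.0, -1.0]
grip_width: 0.0231
[([259, 307], (675.7, 144.0, 175.1, 120.2, -83.3)), ([315, 277], (509.6, 181.9, 126.2, 66.1, -46.7))]
shift [ 0.2363 -0.1114  0.0396] turn -0.1167 rows>= 6.3 q6 1.13 tcp [ 0.4435 -0.0026  0.1383] yaw 0.01 t 6.6
```

```bash
python3 -m jog '[[[0.9,0.034,-0.016,0,-0.06],[0.9,0.068,-0.032,0,-0.117],[0.9,0.102,-0.048,0,-0.117],[0.9,0.136,-0.064,0,-0.117],[0.9,0.17,-0.08,0,-0.117]]]' | tail -c 230
python3 -m jog '[[[0.9,0.034,-0.01,0,0],[0.9,0.061,-0.023,0,0],[0.9,0.061,-0.023,0.03,0],[0.9,0.061,-0.023,0.04,0],[0.9,0.061,-0.023,0.04,0]]]' | tail -c 230
python3 - <<'E'
from h import *
c=shot('scene')
g=c['color'].max(2);I=np.indices(g.shape)
m=((g<130)&(I[1]>180)&(I[1]<340)&(I[0]>255)).astype(np.uint8)*255
print(rects(c,m,.03,.008,.06))
plan(.680,.109,.022,6.7)
E
```

```text
time_s: 7.02
tcp_pos: [0.6129, 0.0774, 0.1344]
orientation: [[0.993, 0.117, -0.002], [0.117, -0.993, -0.001], [-0.002, 0.0, -1.0]]
contact_force: [-0.1, -0.0, -0.3]
grip_width: 0.0232
time_s: 7.43
tcp_pos: [0.6668, 0.1058, 0.0907]
orientation: [[0.993, 0.116, -0.009], [0.116, -0.993, -0.003], [-0.009, 0.002, -1.0]]
contact_force: [-0.0, -1.1, -1.9]
grip_width: 0.0229
[]
shift [ 0.0128 -0.0018  0.0713] turn -0.0001 rows>= 1.7 q6 1.24 tcp [0.6679 0.1059 0.0933] yaw 6.7 t 7.4833
```

```bash
python3 -m jog '[[[0.9,0.012,-0.002,0.02,0],[0.9,0.012,-0.002,0.045,0],[0.9,0.012,-0.002,0.06,0],[0.9,0.012,-0.002,0.071,0],[0.9,0.012,-0.002,0.073,0]]]' | tail -c 230
python3 -m jog '[[[0.9,0,0,0,0],[0.5,0,0,0,0],[0.4,0,0,0,0],[0.4,0,0,-0.035,0],[0.4,0,0,-0.07,0]]]' | tail -c 230
python3 -m jog '[[[0.3,0,0,-0.04,0],[0.3,0,0,-0.08,0],[0.3,0,0,-0.12,0],[0.3,-0.035,0.02,-0.12,0],[0.3,-0.07,0.04,-0.12,0]]]' | tail -c 230
python3 - <<'E'
from h import *
plan(.5,-.303,.2,-9.8)
E
```

```text
time_s: 7.9
tcp_pos: [0.6806, 0.1096, 0.0222]
orientation: [[0.993, 0.117, -0.002], [0.117, -0.993, -0.001], [-0.002, 0.001, -1.0]]
contact_force: [-0.9, 0.2, -1.2]
grip_width: 0.0236
time_s: 8.32
tcp_pos: [0.6807, 0.1097, 0.0933]
orientation: [[0.993, 0.117, -0.003], [0.117, -0.993, -0.001], [-0.003, 0.001, -1.0]]
contact_force: [1.5, 0.3, 0.9]
grip_width: 0.0513
time_s: 8.73
tcp_pos: [0.6191, 0.0633, 0.2177]
orientation: [[0.993, 0.118, 0.008], [0.118, -0.993, 0.003], [0.008, -0.002, -1.0]]
contact_force: [-1.6, -1.0, -1.4]
grip_width: 0.0597
shift [-0.1617  0.3496  0.0157] turn 0.2896 rows>= 9.2 q6 1.27 tcp [0.6191 0.0633 0.2177] yaw 6.79 t 8.7333
```

```bash
python3 -m jog '[[[0.3,-0.016,0.036,0,0.06],[0.3,-0.033,0.071,0,0.12],[0.3,-0.049,0.107,0,0.18],[0.3,-0.065,0.142,0,0.24],[0.3,-0.081,0.178,0,0.29]]]' | tail -c 230
python3 - <<'E'
from h import *
plan(.5,-.303,.2,-9.8)
E
```

```text
time_s: 9.15
tcp_pos: [0.5568, -0.1253, 0.2153]
orientation: [[0.985, -0.174, 0.003], [-0.174, -0.985, 0.0], [0.003, -0.001, -1.0]]
contact_force: [1.0, -0.4, -0.4]
grip_width: 0.0596
shift [-0.025   0.1848  0.0151] turn -0.0041 rows>= 4.5 q6 1.27 tcp [ 0.5568 -0.1253  0.2153] yaw -10.03 t 9.15
```

```bash
python3 -m jog '[[[0,-0.005,0.038,0,0],[0,-0.01,0.076,0,0],[0,-0.015,0.114,0,0],[0,-0.023,0.15,0,0],[0,-0.023,0.15,0,0]]]' | tail -c 230
python3 - <<'E'
from h import *
import pickle
for n in('wrist','scene'):
    c=shot(n);c['fish']=n=='wrist';pickle.dump(c,open(n[0]+'3.pkl','wb'))
    for t in (190,215): print(n,t,[(r,) for r in rects(c,topmask(c,t),.025)])
    if n=='wrist':
        im=np.clip(c['color'][60:360,100:500,::-1]*1.4,0,255).astype(np.uint8)
        cv2.imwrite('pics/w3.png',cv2.resize(im,None,fx=2,fy=2,interpolation=2))
plan(.5,-.303,.2,-9.8)
E
```

```text
time_s: 9.57
tcp_pos: [0.5067, -0.2723, 0.2148]
orientation: [[0.984, -0.176, 0.002], [-0.176, -0.984, -0.001], [0.002, 0.001, -1.0]]
contact_force: [0.4, 0.8, -0.2]
grip_width: 0.0854
wrist 190 [(([16, 279], (465.0, 160.6, 123.8, 85.3, -5.2)),), (([84, 264], (453.1, -1.8, 123.6, 85.4, -0.4)),), (([248, 224], (480.9, -233.1, 85.5, 61.6, 80.5)),), (([116, 66], (689.5, -119.7, 128.1, 33.0, -21.5)),)]
wrist 215 [(([17, 271], (465.5, 144.0, 99.2, 51.2, -5.1)),), (([329, 66], (633.3, -350.6, 271.5, 142.4, 84.7)),)]
scene 190 [(([192, 246], (708.0, -115.9, 163.7, 36.0, -28.6)),), (([283, 220], (454.2, -6.5, 124.3, 87.4, -0.5)),), (([70, 200], (888.0, -476.9, 72.1, 70.1, 63.9)),), (([229, 175], (480.8, -235.3, 86.3, 62.0, 80.6)),)]
scene 215 [(([317, 391], (714.0, 393.6, 217.3, 119.6, -32.6)),), (([373, 297], (430.4, 320.2, 155.5, 86.3, -10.7)),), (([320, 261], (465.4, 156.0, 125.0, 86.7, -4.8)),), (([192, 246], (710.4, -112.3, 163.0, 35.4, -24.9)),), (([283, 221], (454.3, -6.4, 123.7, 86.8, -0.6)),), (([70, 200], (888.0, -476.9, 72.1, 70.1, 63.9)),), (([229, 175], (475.6, -233.9, 91.3, 49.9, 88.7)),), (([150, 194], (685.4, -343.9, 256.5, 196.3, -84.4)),), (([214, 151], (469.9, -333.4, 102.0, 68.4, 79.4)),), (([183, 148], (512.7, -396.1, 144.4, 76.1, -8.3)),)]
shift [-0.0024  0.0347  0.0146] turn -0.0047 rows>= 0.9 q6 1.54 tcp [ 0.5084 -0.2693  0.2146] yaw -10.07 t 9.6667
```

View pics/w3.png

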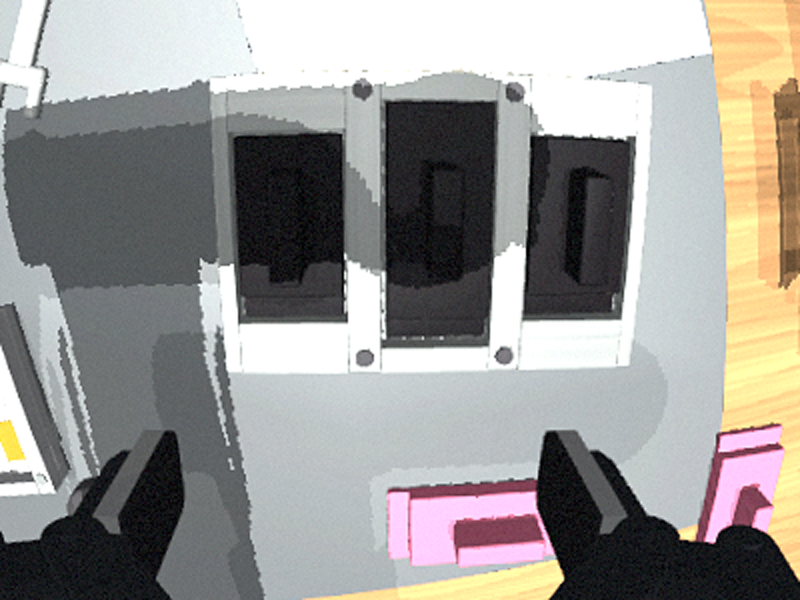

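The tongue step shows at the image-bottom end of each cover (left cover: line at y≈297, end at 322), so the tongues point to world −x and each cover needs a half turn. From image left: short at (288,228), long at (440,222), short at (580,228).

```bash
python3 - <<'E'
from h import *
import pickle
c=pickle.load(open('w3.pkl','rb'))
U=lambda p:(100+p[0]/2,60+p[1]/2)
def R(n,ps,z):
    P=np.array([onz(c,*U(p),z)[:2]*1000 for p in ps],np.float32); (x,y),(w,h),a=cv2.minAreaRect(P); print(n,round(x,1),round(y,1),round(w,1),round(h,1),round(a,1))
R('mould',[(210,78),(651,85),(629,366),(228,372)],.025)
R('cav1',[(234,136),(343,134),(346,321),(238,321)],.025)
R('cav2',[(383,102),(496,101),(490,345),(386,347)],.025)
R('cav3',[(530,137),(636,138),(617,320),(525,318)],.025)
R('rib2top',[(436,165),(464,165),(462,280),(434,280)],.053)
R('rib3top',[(582,175),(614,176),(607,286),(580,284)],.053)
E
```

```text
mould 516.4 -314.9 233.6 161.8 80.5
cav1 529.2 -237.5 59.2 100.0 79.9
cav2 516.6 -315.5 58.0 132.6 81.1
cav3 504.2 -390.1 60.4 103.3 79.0
rib2top 523.8 -317.4 13.9 56.3 80.9
rib3top 508.1 -390.5 17.1 56.6 81.2
```

```bash
python3 - <<'E'
from h import *
plan(.5342,-.2388,.031,-9.5)
E
```

```text
shift [ 0.0197 -0.0345  0.1837] turn -0.0099 rows>= 4.5 q6 1.54 tcp [ 0.5084 -0.2693  0.2146] yaw -10.07 t 9.6667
```

```bash
python3 -m jog '[[[0.45,0.01,-0.017,0.03,-0.01],[0.45,0.02,-0.0345,0.065,-0.01],[0.45,0.02,-0.0345,0.1,-0.01],[0.45,0.02,-0.0345,0.135,-0.01],[0.45,0.02,-0.0345,0.135,-0.01]]]' 40 | tail -c 230
python3 - <<'E'
from h import *
plan(.5342,-.2388,.031,-9.5)
E
```

```text
time_s: 10.08
tcp_pos: [0.5311, -0.2348, 0.0726]
orientation: [[0.987, -0.161, -0.009], [-0.161, -0.987, 0.002], [-0.009, -0.001, -1.0]]
contact_force: [-1.1, 0.6, -0.2]
grip_width: 0.047
shift [0.0041 0.0034 0.0416] turn 0.0036 rows>= 1.0 q6 1.49 tcp [ 0.5311 -0.2348  0.0726] yaw -9.29 t 10.0833
```

```bash
python3 -m jog '[[[0.45,0.002,0.002,0.01,0],[0.45,0.002,0.002,0.02,0],[0.45,0.002,0.002,0.03,0],[0.45,0.002,0.002,0.03,0],[0.45,0.002,0.002,0.03,0]]]' | tail -c 230
python3 - <<'E'
from h import *
plan(.5342,-.2388,.031,-9.5)
E
```

```text
time_s: 10.5
tcp_pos: [0.5364, -0.2396, 0.0488]
orientation: [[0.987, -0.162, 0.001], [-0.162, -0.987, -0.0], [0.001, 0.0, -1.0]]
contact_force: [-0.5, -0.1, 0.2]
grip_width: 0.0469
shift [-0.0023 -0.0005  0.0178] turn 0.0029 rows>= 0.4 q6 1.5 tcp [ 0.5364 -0.2396  0.0488] yaw -9.34 t 10.5
```

```bash
python3 -m jog '[[[0.45,-0.002,0,0.01,0.003],[0.45,-0.002,0,0.018,0.003],[0.45,-0.002,0,0.018,0.003],[0.9,-0.002,0,0.018,0.003],[0.9,-0.002,0,0.018,0.003]]]' 40 | tail -c 230
python3 -m jog '[[[0.9,0,0,0,0],[0.9,0,0,0,0],[0.9,0,0,-0.005,0],[0.9,0,0,-0.02,0],[0.9,0,0,-0.04,0]]]' | tail -c 230
python3 -m jog '[[[0.9,0,0,-0.04,0.1],[0.9,0,0,-0.08,0.2],[0.9,0,0,-0.08,0.3],[0.9,0,0,-0.08,0.4],[0.9,0,0,-0.08,0.5]]]' | tail -c 230
python3 - <<'E'
from h import *
c=shot('scene','s4.png')
plan(.453,-.005,.15,180-.6)
E
```

```text
time_s: 10.92
tcp_pos: [0.5342, -0.2393, 0.0303]
orientation: [[0.986, -0.165, -0.0], [-0.165, -0.986, -0.0], [-0.0, 0.0, -1.0]]
contact_force: [-0.3, -0.3, -0.4]
grip_width: 0.0241
time_s: 11.33
tcp_pos: [0.533, -0.2389, 0.0695]
orientation: [[0.986, -0.165, -0.003], [-0.165, -0.986, 0.001], [-0.003, -0.0, -1.0]]
contact_force: [0.3, 0.5, -1.8]
grip_width: 0.0153
time_s: 11.75
tcp_pos: [0.5343, -0.239, 0.1517]
orientation: [[0.783, -0.622, 0.002], [-0.622, -0.783, 0.0], [0.001, -0.001, -1.0]]
contact_force: [0.4, -0.1, -1.8]
grip_width: 0.0154
shift [-0.2099 -0.1315  0.0011] turn -0.6675 rows>= 5.9 q6 0.98 tcp [ 0.534  -0.239   0.1511] yaw -38.84 t 11.8
```

```bash
for i in 1; do
python3 -m jog '[[[0.9,0,0,0,0.12],[0.9,0,0,0,0.24],[0.9,0,0,0,0.36],[0.9,0,0,0,0.48],[0.9,0,0,0,0.6]]]' | tail -c 20
python3 -m jog '[[[0.9,0,0,0,0.12],[0.9,0,0,0,0.24],[0.9,0,0,0,0.36],[0.9,0,0,0,0.48],[0.9,0,0,0,0.6]]]' | tail -c 20
python3 -m jog '[[[0.9,0,0,0,0.12],[0.9,0,0,0,0.24],[0.9,0,0,0,0.36],[0.9,0,0,0,0.48],[0.9,0,0,0,0.6]]]' | tail -c 20
python3 -m jog '[[[0.9,0,0,0,0.12],[0.9,0,0,0,0.24],[0.9,0,0,0,0.36],[0.9,0,0,0,0.48],[0.9,0,0,0,0.6]]]' | tail -c 230
done
python3 - <<'E'
from h import *
plan(.453,-.005,.15,180-.6)
E
```

```text
grip_width: 0.0149
]
grip_width: 0.015

grip_width: 0.0153
time_s: 13.47
tcp_pos: [0.5339, -0.2391, 0.1503]
orientation: [[-0.997, -0.072, -0.0], [-0.072, 0.997, 0.0], [0.0, 0.0, -1.0]]
contact_force: [0.2, -0.1, -1.5]
grip_width: 0.0154
shift [0.0638 0.2393 0.0004] turn 0.0829 rows>= 5.9 q6 -1.41 tcp [ 0.5339 -0.2391  0.1503] yaw -175.85 t 13.4667
```

```bash
python3 -m jog '[[[0.9,0.012,0.04,0,0.04],[0.9,0.023,0.079,0,0.083],[0.9,0.034,0.118,0,0.083],[0.9,0.046,0.157,0,0.083],[0.9,0.057,0.196,0,0.083]]]' 40 | tail -c 230
python3 -m jog '[[[0.9,0,0,0,0],[0.9,0,0,0,0]]]' | tail -c 20
python3 - <<'E'
from h import *
plan(.437,-.004,.07,180-.6)
E
```

```text
time_s: 13.88
tcp_pos: [0.4612, -0.0469, 0.1503]
orientation: [[-1.0, 0.005, -0.0], [0.005, 1.0, 0.0], [0.0, 0.0, -1.0]]
contact_force: [0.8, 0.8, -2.4]
grip_width: 0.0152
]
grip_width: 0.015
shift [0.0252 0.042  0.0809] turn 0.0101 rows>= 2.3 q6 -1.9 tcp [ 0.4621 -0.046   0.1509] yaw 179.98 t 14.05
```

```bash
python3 -m jog '[[[0.9,0.013,0.021,0,0.01],[0.9,0.025,0.042,0,0.01],[0.9,0.025,0.042,0.04,0.01],[0.9,0.025,0.042,0.081,0.01],[0.9,0.025,0.042,0.081,0.01]]]' | tail -c 230
python3 -m jog '[[[0.9,0,0,0,0],[0.9,0,0,0,0]]]' | tail -c 20
python3 - <<'E'
from h import *
import pickle
for n in ('wrist','scene'):
    c=shot(n);c['fish']=n=='wrist';pickle.dump(c,open(n[0]+'5.pkl','wb'))
    if n=='scene': b=cv2.resize(c['color'][170:270,230:350],None,fx=3.3,fy=3.3,interpolation=2)[:330]
    else: a=c['color']
out=np.zeros((420,800,3),np.uint8); out[:,:400]=a[:,80:480]; out[:330,400:796]=b[:, :396]
cv2.imwrite('pics/p5.png',np.clip(out[:,:,::-1]*1.5,0,255).astype(np.uint8))
plan(.437,-.004,.05,180-.6)
E
```

```text
time_s: 14.47
tcp_pos: [0.4338, -0.0078, 0.0638]
orientation: [[-1.0, 0.018, -0.009], [0.018, 1.0, -0.003], [0.009, -0.003, -1.0]]
contact_force: [-2.1, -0.6, -3.4]
grip_width: 0.0151

grip_width: 0.0152
shift [0.0026 0.0018 0.0211] turn -0.0069 rows>= 0.5 q6 -2.03 tcp [ 0.4395 -0.0059  0.0712] yaw 179.0 t 14.7333
```

View pics/p5.png

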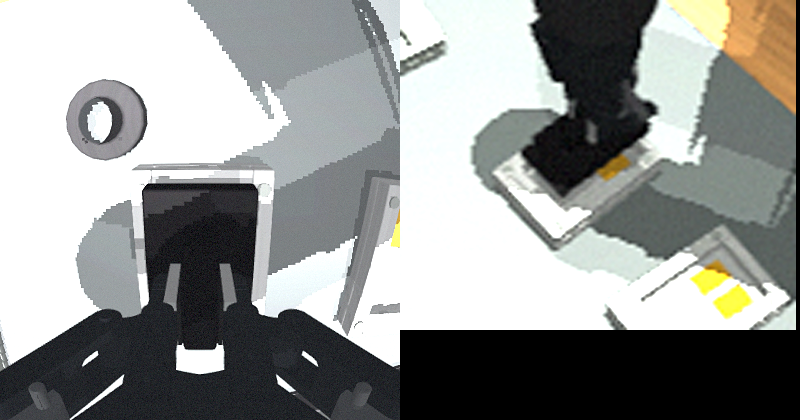

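The picture shows the cover held level over case A. Its tail edge runs (143,186)–(258,186) and the case end edge (133,170)–(274,170). The cone press at (106,120) is clear of it.

```bash
python3 - <<'E'
from h import *
import pickle
c=pickle.load(open('w5.pkl','rb'))
for n,z,ps in [('tail',.065,[(143,187),(258,187)]),('case',.027,[(133,170),(274,170)])]:
    P=[onz(c,u+80,v,z)*1000 for u,v in ps];print(n,np.round(P,1).tolist(),np.round(np.mean(P,0),1))
E
```

```text
tail [[392.6, -30.7, 65.0], [393.5, 23.6, 65.0]] [393.   -3.5  65. ]
case [[390.8, -43.2, 27.0], [392.2, 39.9, 27.0]] [391.5  -1.6  27. ]
```

```bash
python3 -m jog '[[[0.9,0.002,0.002,0.008,-0.007],[0.9,0.002,0.002,0.014,-0.007],[0.9,0.002,0.002,0.02,-0.007],[0.9,0.002,0.002,0.02,-0.007],[0.9,0.002,0.002,0.02,-0.007]]]' 25| tail -c 230
python3 -m jog '[[[0.9,0,0,0.0015,0],[0.9,0,0,0.003,0],[0.9,0,0,0.0045,0],[0.9,0,0,0.006,0],[0.9,0,0,0.006,0]]]' | tail -c 230
python3 -m jog '[[[0.9,0,0,0.001,0],[0.9,0,0,0.002,0],[0.9,0,0,0.003,0],[0.9,0,0,0.003,0],[0.9,0,0,0.003,0]]]' | tail -c 230
python3 - <<'E'
from h import *
plan(.437,-.004,.042,180-.6)
E
```

```text
time_s: 15.15
tcp_pos: [0.4355, -0.004, 0.049]
orientation: [[-1.0, 0.01, -0.001], [0.01, 1.0, -0.0], [0.001, -0.001, -1.0]]
contact_force: [0.7, 0.0, -1.0]
grip_width: 0.0156
time_s: 15.57
tcp_pos: [0.4385, -0.0034, 0.0448]
orientation: [[-1.0, 0.008, 0.004], [0.008, 1.0, 0.0], [-0.004, 0.0, -1.0]]
contact_force: [3.1, -3.9, 9.5]
grip_width: 0.0148
time_s: 15.98
tcp_pos: [0.44, -0.0032, 0.0425]
orientation: [[-1.0, 0.007, 0.007], [0.007, 1.0, 0.001], [-0.007, 0.001, -1.0]]
contact_force: [5.9, -5.9, 12.9]
grip_width: 0.0153
shift [ 0.003  -0.0009  0.0005] turn 0.003 rows>= 0.1 q6 -2.03 tcp [ 0.44   -0.0032  0.0425] yaw 179.57 t 15.9833
```

```bash
cat > v.py <<'E'
from h import *
import sys
def view(name,x,y,z,px=60):
    ims=[]
    for n in ('scene','side','wrist'):
        c=shot(n);c['fish']=n=='wrist'
        u,v=[int(q) for q in proj(c,[x,y,z])]
        k=px if n!='wrist' else 130
        u=min(max(u,k),559-k);v=min(max(v,k),419-k)
        im=c['color'][v-k:v+k,u-k:u+k,::-1];print(n,u-k,v-k,400/(2*k) if n!='wrist' else 400/(2*k))
        ims.append(cv2.resize(im,(265,265),interpolation=2) if 0 else cv2.resize(im,(400,400),interpolation=2))
    out=np.clip(np.hstack(ims).astype(float)*1.6,0,255).astype(np.uint8)
    cv2.imwrite('pics/'+name,cv2.resize(out,(800,267),interpolation=cv2.INTER_AREA) if len(sys.argv)<2 else out)
E
python3 - <<'E'
from v import *
view('p6.png',.453,-.004,.03,40)
E
```

```text
scene 244 178 5.0
side 244 168 5.0
wrist 145 158 1.5384615384615385
```

View pics/p6.png

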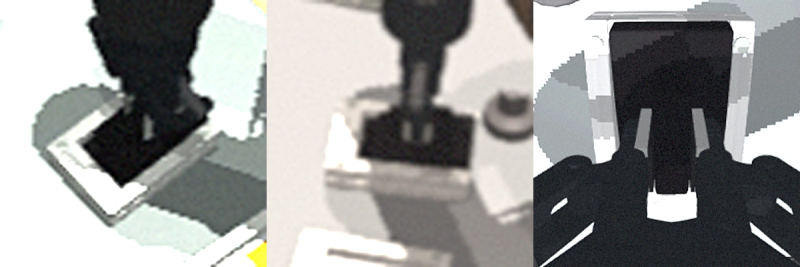

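Seen from all three cameras, the cover's tail rests on the −x rim, the tongue is inside the opening and it is laterally centred. I'll press slightly further, then slide towards the lip.

```bash
python3 -m jog '[[[0.9,0,0,0.001,0],[0.9,0,0,0.002,0],[0.9,0,0,0.002,0]]]' | tail -c 230
python3 -m jog '[[[0.9,-0.0015,0,0,0],[0.9,-0.003,0,0,0],[0.9,-0.0045,0,0,0],[0.9,-0.006,0,0,0],[0.9,-0.006,0,0,0]]]' | tail -c 230
python3 -m jog '[[[0.9,-0.001,0,0,0],[0.9,-0.002,0,0,0],[0.9,-0.003,0,0,0],[0.9,-0.004,0,0,0],[0.9,-0.004,0,0,0]]]' | tail -c 230
```

```text
time_s: 16.38
tcp_pos: [0.4409, -0.003, 0.041]
orientation: [[-1.0, 0.007, 0.009], [0.007, 1.0, 0.001], [-0.009, 0.001, -1.0]]
contact_force: [7.6, -7.1, 14.7]
grip_width: 0.0151
time_s: 16.8
tcp_pos: [0.4419, -0.0036, 0.04]
orientation: [[-1.0, 0.009, 0.0], [0.009, 1.0, 0.0], [-0.0, 0.0, -1.0]]
contact_force: [-11.9, 6.0, 27.5]
grip_width: 0.0154
time_s: 17.22
tcp_pos: [0.4438, -0.0045, 0.0397]
orientation: [[-1.0, 0.01, -0.003], [0.01, 1.0, -0.001], [0.003, -0.001, -1.0]]
contact_force: [-17.6, 3.4, 35.6]
grip_width: 0.0151
```

```bash
python3 - <<'E'
from h import *
ims=[]
for n in ('scene','side'):
    c=shot(n);u,v=[int(q) for q in proj(c,[.46,-.004,.03])];print(n,u-28,v-28)
    im=c['color'][v-28:v+28,u-28:u+28,::-1];ims.append(cv2.resize(im,(400,400),interpolation=cv2.INTER_CUBIC))
    for p in ([.494,-.034,.027],[.494,.026,.027],[.505,.026,.012]): print(np.round((proj(c,p)-[u-28,v-28])*400/56))
cv2.imwrite('pics/p7.png',np.clip(np.hstack(ims).astype(float)*1.8,0,255).astype(np.uint8))
E
```

```text
scene 254 191
[ 90. 210.]
[189. 310.]
[168. 343.]
side 253 180
[131. 149.]
[113. 253.]
[ 86. 275.]
```

View pics/p7.png

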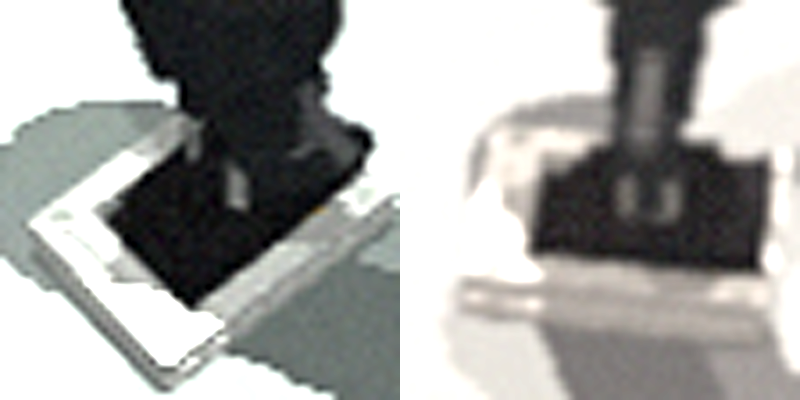

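```bash
python3 -m jog '[[[0.9,0.004,0,-0.001,0],[0.9,0.008,0,-0.001,0],[0.9,0.011,0,-0.001,0],[0.9,0.011,0,-0.001,0],[0.9,0.011,0,-0.001,0]]]' 20| tail -c 230
python3 -m jog '[[[0.9,0,0,0.001,0],[0.9,0,0,0.002,0],[0.9,0,0,0.003,0],[0.9,0,0,0.003,0],[0.9,0,0,0.003,0]]]' | tail -c 230
python3 -m jog '[[[0.9,0,0,0.001,0],[0.9,0,0,0.002,0],[0.9,0,0,0.003,0],[0.9,0,0,0.003,0],[0.9,0,0,0.003,0]]]' | tail -c 230
```

```text
time_s: 17.73
tcp_pos: [0.4383, -0.0028, 0.0409]
orientation: [[-1.0, 0.009, 0.006], [0.009, 1.0, 0.001], [-0.006, 0.002, -1.0]]
contact_force: [5.9, -2.4, 9.0]
grip_width: 0.0152
time_s: 18.15
tcp_pos: [0.4389, -0.0028, 0.0399]
orientation: [[-1.0, 0.007, 0.008], [0.007, 1.0, 0.001], [-0.008, 0.001, -1.0]]
contact_force: [-4.7, -0.8, 43.1]
grip_width: 0.0151
time_s: 18.57
tcp_pos: [0.4397, -0.0028, 0.0385]
orientation: [[-1.0, 0.007, 0.009], [0.007, 1.0, 0.001], [-0.009, 0.001, -1.0]]
contact_force: [-11.2, -2.4, 67.0]
grip_width: 0.0157
```

```bash
python3 -m jog '[[[0.9,0,0,-0.003,0],[0.9,0,0,-0.0055,0],[0.9,0,0,-0.0055,0]]]' | tail -c 230
python3 -m jog '[[[0.9,-0.002,0,0,0],[0.9,-0.004,0,0,0],[0.9,-0.006,0,0,0],[0.9,-0.008,0,0,0],[0.9,-0.008,0,0,0]]]' | tail -c 230
python3 -m jog '[[[0.9,-0.001,0,0,0],[0.9,-0.002,0,0,0],[0.9,-0.003,0,0,0],[0.9,-0.004,0,0,0],[0.9,-0.004,0,0,0]]]' | tail -c 230
```

```text
time_s: 18.82
tcp_pos: [0.4351, -0.0037, 0.0394]
orientation: [[-1.0, 0.01, 0.001], [0.01, 1.0, 0.001], [-0.001, 0.001, -1.0]]
contact_force: [-5.1, 0.5, 17.1]
grip_width: 0.015
time_s: 19.23
tcp_pos: [0.4399, -0.0051, 0.0387]
orientation: [[-1.0, 0.011, -0.005], [0.011, 1.0, -0.002], [0.005, -0.002, -1.0]]
contact_force: [-13.8, -0.1, 25.5]
grip_width: 0.0154
time_s: 19.65
tcp_pos: [0.4438, -0.0052, 0.0385]
orientation: [[-1.0, 0.011, -0.006], [0.011, 1.0, -0.002], [0.006, -0.002, -1.0]]
contact_force: [-12.9, -0.2, 21.0]
grip_width: 0.0155
```

```bash
python3 -m jog '[[[0.9,-0.001,0.001,-0.0005,0.003],[0.9,-0.002,0.001,-0.0005,0.003],[0.9,-0.003,0.001,-0.0005,0.003],[0.9,-0.004,0.001,-0.0005,0.003],[0.9,-0.004,0.001,-0.0005,0.003]]]' | tail -c 230
python3 -m jog '[[[0.9,-0.001,0,0,0],[0.9,-0.002,0,0,0],[0.9,-0.003,0,0,0],[0.9,-0.004,0,0,0],[0.9,-0.004,0,0,0]]]' | tail -c 230
python3 - <<'E'
from h import *
plan(.455,-.004,.042,180-.6)
E
```

```text
time_s: 20.07
tcp_pos: [0.449, -0.0037, 0.0387]
orientation: [[-1.0, 0.014, -0.004], [0.014, 1.0, -0.001], [0.004, -0.001, -1.0]]
contact_force: [-5.8, -0.7, 8.7]
grip_width: 0.0153
time_s: 20.48
tcp_pos: [0.4528, -0.0038, 0.0386]
orientation: [[-1.0, 0.014, -0.004], [0.014, 1.0, -0.001], [0.004, -0.002, -1.0]]
contact_force: [-6.0, -0.3, 9.6]
grip_width: 0.0152
shift [-0.0021 -0.0002 -0.0034] turn -0.003 rows>= 0.1 q6 -2.01 tcp [ 0.4528 -0.0038  0.0386] yaw 179.23 t 20.4833
```

```bash
python3 -m jog '[[[0.9,-0.001,0,0,0],[0.9,-0.002,0,0,0],[0.9,-0.002,0,0,0]]]' | tail -c 130
python3 -m jog '[[[0.9,-0.001,0,0,0],[0.9,-0.002,0,0,0],[0.9,-0.002,0,0,0]]]' | tail -c 230
python3 -m jog '[[[0.9,-0.001,0,0,0],[0.9,-0.002,0,0,0],[0.9,-0.002,0,0,0]]]' | tail -c 230
```

```text
ntation: [[-1.0, 0.014, -0.004], [0.014, 1.0, -0.001], [0.004, -0.002, -1.0]]
contact_force: [-6.2, -0.1, 9.9]
grip_width: 0.0152
time_s: 20.98
tcp_pos: [0.4568, -0.0039, 0.0387]
orientation: [[-1.0, 0.014, -0.004], [0.014, 1.0, -0.001], [0.004, -0.001, -1.0]]
contact_force: [-6.2, -1.1, 9.7]
grip_width: 0.0152
time_s: 21.23
tcp_pos: [0.4575, -0.0041, 0.0386]
orientation: [[-1.0, 0.014, -0.006], [0.014, 1.0, -0.002], [0.006, -0.002, -1.0]]
contact_force: [-12.9, 2.6, 16.6]
grip_width: 0.0154
```

```bash
python3 -m jog '[[[0.9,0.002,0,0,0],[0.9,0.002,0,0,0],[0.6,0.002,0,0,0],[0.6,0.002,0,0,0],[0.5,0.002,0,0,0]]]' | tail -c 230
python3 -m jog '[[[0.5,0,0,-0.03,0],[0.5,0,0,-0.06,0],[0.9,0.02,0,-0.06,0],[1,0.027,0,-0.06,0],[1,0.027,0,-0.06,0]]]' | tail -c 230
python3 - <<'E'
from h import *
plan(.428,-.004,.06,180-.6)
E
```

```text
time_s: 21.65
tcp_pos: [0.459, -0.003, 0.039]
orientation: [[-1.0, 0.013, -0.0], [0.013, 1.0, -0.0], [0.0, -0.0, -1.0]]
contact_force: [1.2, 0.3, 0.1]
grip_width: 0.0423
time_s: 22.07
tcp_pos: [0.4303, -0.0029, 0.0991]
orientation: [[-1.0, 0.013, -0.0], [0.013, 1.0, 0.0], [0.0, 0.0, -1.0]]
contact_force: [-0.3, -0.1, -0.2]
grip_width: 0.007
shift [ 0.0023 -0.0011  0.0391] turn -0.0028 rows>= 0.9 q6 -2.04 tcp [ 0.4303 -0.0029  0.0991] yaw 179.24 t 22.0667
```

```bash
python3 -m jog '[[[1,0.002,-0.001,0.02,0],[1,0.002,-0.001,0.034,0],[1,0.002,-0.001,0.037,0],[1,0.002,-0.001,0.04,0],[1,0.002,-0.001,0.04,0]]]' | tail -c 230
python3 -m jog '[[[1,0,0,0.002,0],[1,0,0,0.004,0],[1,0,0,0.006,0],[1,0,0,0.007,0],[1,0,0,0.007,0]]]' | tail -c 230
python3 -m jog '[[[1,0,0,-0.04,0],[1,0,0,-0.08,0],[0.5,0,0,-0.12,0],[0.5,-0.04,-0.005,-0.14,0],[0.5,-0.07,-0.05,-0.14,0]]]' | tail -c 230
python3 - <<'E'
from v import *
view('p8.png',.453,-.004,.03,40)
plan(.513,-.393,.15,-9.5)
E
```

```text
time_s: 22.48
tcp_pos: [0.4298, -0.0038, 0.0587]
orientation: [[-1.0, 0.013, -0.002], [0.013, 1.0, -0.001], [0.002, -0.001, -1.0]]
contact_force: [-0.1, 1.5, -0.6]
grip_width: -0.0001
time_s: 22.9
tcp_pos: [0.4305, -0.0035, 0.0549]
orientation: [[-1.0, 0.012, 0.002], [0.012, 1.0, -0.0], [-0.002, -0.0, -1.0]]
contact_force: [-12.7, 3.0, 38.2]
grip_width: 0.0
time_s: 23.32
tcp_pos: [0.4962, -0.0403, 0.1993]
orientation: [[-1.0, 0.008, 0.014], [0.008, 1.0, 0.003], [-0.014, 0.003, -1.0]]
contact_force: [3.3, 2.0, 1.0]
grip_width: 0.0355
scene 244 178 5.0
side 244 168 5.0
wrist 190 22 1.5384615384615385
shift [-0.0265 -0.3482  0.0425] turn 0.1492 rows>= 8.4 q6 -1.9 tcp [ 0.4922 -0.0444  0.1926] yaw 179.05 t 23.4667
```

View pics/p8.png

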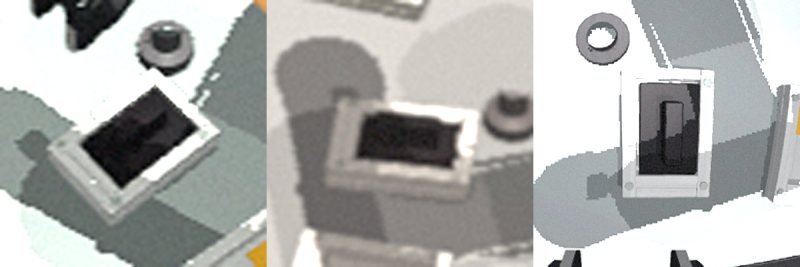

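Case A shows the cover lying flush with the tongue end hidden under the lip. The rib top under press was 54.9 mm, against an expected 55. Next is the far short cover, going to case B.

```bash
python3 -m jog '[[[0.45,-0.003,-0.04,0,0.04],[0.45,-0.006,-0.08,0,0.08],[0.45,-0.009,-0.12,0,0.12],[0.45,-0.012,-0.16,0,0.149],[0.45,-0.015,-0.195,0,0.149]]]' 40| tail -c 230
python3 - <<'E'
from h import *
plan(.5084,-.3926,.1,-9.5)
E
```

```text
time_s: 23.88
tcp_pos: [0.5028, -0.2395, 0.192]
orientation: [[-0.987, 0.163, -0.0], [0.163, 0.987, 0.0], [0.0, 0.0, -1.0]]
contact_force: [1.6, 0.1, 0.7]
grip_width: 0.0468
shift [-0.0305 -0.1502  0.092 ] turn 0.0025 rows>= 4.3 q6 -1.64 tcp [ 0.5028 -0.2395  0.192 ] yaw 170.64 t 23.8833
```

```bash
python3 -m jog '[[[0.45,-0.008,-0.039,0,0],[0.45,-0.016,-0.077,0,0],[0.45,-0.024,-0.115,0.02,0],[0.45,-0.03,-0.147,0.04,0.002],[0.45,-0.03,-0.147,0.08,0.002]]]' | tail -c 130
python3 -m jog '[[[0.45,0,0,0.02,0],[0.45,0,0,0.04,0],[0.45,0,0,0.04,0],[0.45,0,0,0.04,0]]]' | tail -c 130
python3 - <<'E'
from h import *
plan(.5084,-.3926,.031,-9.5)
E
```

```text
ation: [[-0.986, 0.165, 0.006], [0.165, 0.986, -0.004], [-0.007, -0.003, -1.0]]
contact_force: [2.2, 0.0, 0.3]
grip_width: 0.0472
ntation: [[-0.987, 0.163, -0.003], [0.163, 0.987, 0.001], [0.003, 0.0, -1.0]]
contact_force: [-0.2, -0.0, 1.0]
grip_width: 0.0468
shift [-0.0008 -0.0054  0.0402] turn 0.0022 rows>= 1.0 q6 -1.39 tcp [ 0.5085 -0.3872  0.0712] yaw 170.63 t 24.6333
```

```bash
python3 -m jog '[[[0.45,-0.001,-0.0045,0.01,0.002],[0.45,-0.001,-0.0045,0.02,0.002],[0.45,-0.001,-0.0045,0.022,0.002],[0.45,-0.001,-0.0045,0.022,0.002],[0.45,-0.001,-0.0045,0.022,0.002]]]' | tail -c 30
python3 - <<'E'
from h import *
plan(.5084,-.3926,.031,-9.5)
E
```

```text
-0.5, 0.0]
grip_width: 0.0468
shift [ 0.0011 -0.0003  0.0193] turn -0.0002 rows>= 0.5 q6 -1.38 tcp [ 0.5095 -0.3925  0.0503] yaw 170.49 t 25.05
```

```bash
python3 -m jog '[[[0.45,0.001,0,0.01,0],[0.45,0.001,0,0.019,0],[0.45,0.001,0,0.019,0],[0.9,0.001,0,0.019,0],[0.9,0.001,0,0.019,0]]]' 40 | tail -c 30
python3 -m jog '[[[0.9,0,0,0,0],[0.9,0,0,0,0],[0.9,0,0,-0.005,0],[0.9,0,0,-0.02,0],[0.9,0,0,-0.04,0]]]' | tail -c 230
python3 -m jog '[[[0.9,0,0,-0.04,-0.1],[0.9,0,0,-0.08,-0.2],[0.9,0,0,-0.1,-0.32],[0.9,0,0,-0.1,-0.44],[0.9,0,0,-0.1,-0.56]]]' | tail -c 230
python3 -m jog '[[[0.9,0,0,0,-0.12],[0.9,0,0,0,-0.24],[0.9,0,0,0,-0.36],[0.9,0,0,0,-0.48],[0.9,0,0,0,-0.6]]]' | tail -c 20
python3 -m jog '[[[0.9,0,0,0,-0.12],[0.9,0,0,0,-0.24],[0.9,0,0,0,-0.36],[0.9,0,0,0,-0.48],[0.9,0,0,0,-0.6]]]' | tail -c 20
python3 -m jog '[[[0.9,0,0,0,-0.12],[0.9,0,0,0,-0.24],[0.9,0,0,0,-0.36],[0.9,0,0,0,-0.48],[0.9,0,0,0,-0.6]]]' | tail -c 20
python3 -m jog '[[[0.9,0,0,0,-0.12],[0.9,0,0,0,-0.24],[0.9,0,0,0,-0.36],[0.9,0,0,0,-0.48],[0.9,0,0,0,-0.6]]]' | tail -c 230
python3 - <<'E'
from h import *
plan(.449,.158,.15,-4.9)
E
```

```text
0.5, -0.3]
grip_width: 0.0235
time_s: 25.88
tcp_pos: [0.5074, -0.3919, 0.0701]
orientation: [[-0.986, 0.166, -0.003], [0.166, 0.986, 0.001], [0.003, 0.001, -1.0]]
contact_force: [-0.4, 0.2, -1.4]
grip_width: 0.0152
time_s: 26.3
tcp_pos: [0.5092, -0.3927, 0.1738]
orientation: [[-0.921, -0.389, 0.004], [-0.389, 0.921, -0.002], [-0.003, -0.003, -1.0]]
contact_force: [0.6, 0.7, -1.7]
grip_width: 0.0154

grip_width: 0.0153

grip_width: 0.0154
]
grip_width: 0.015
time_s: 27.97
tcp_pos: [0.5082, -0.3923, 0.1713]
orientation: [[0.942, -0.335, 0.0], [-0.335, -0.942, 0.0], [0.0, -0.0, -1.0]]
contact_force: [0.4, -0.6, -1.0]
grip_width: 0.0149
shift [-0.2403 -0.4985  0.0213] turn -0.2565 rows>= 13.3 q6 1.58 tcp [ 0.5082 -0.3923  0.1713] yaw -19.59 t 27.9667
```

```bash
python3 -m jog '[[[0.9,-0.017,-0.036,0,-0.1],[0.9,-0.034,-0.071,0,-0.2],[0.9,-0.051,-0.107,0,-0.256],[0.9,-0.069,-0.142,0,-0.256],[0.9,-0.086,-0.178,0,-0.256]]]' | tail -c 30
python3 - <<'E'
from h import *
plan(.4492,.1585,.15,-4.9)
E
```

```text
1.4, -0.9]
grip_width: 0.0156
shift [-0.0705 -0.3477  0.0213] turn -0.0066 rows>= 8.5 q6 1.48 tcp [ 0.4874 -0.1942  0.1712] yaw -5.28 t 28.3833
```

```bash
python3 -m jog '[[[0.9,-0.008,-0.039,0,0],[0.9,-0.016,-0.078,0,0],[0.9,-0.024,-0.117,0,-0.006],[0.9,-0.032,-0.156,0,-0.006],[0.9,-0.04,-0.195,0,-0.006]]]' | tail -c 30
python3 -m jog '[[[0.9,-0.007,-0.035,0,0],[0.9,-0.014,-0.07,0,0],[0.9,-0.02,-0.105,0,0],[0.9,-0.024,-0.125,0,0],[0.9,-0.024,-0.125,0.03,0]]]' | tail -c 30
python3 -m jog '[[[0.9,0,0,0.02,0],[0.9,0,0,0.02,0],[0.9,0,0,0.02,0]]]' | tail -c 30
python3 - <<'E'
from h import *
plan(.4492,.1585,.055,-4.9)
E
```

```text
0.1, -1.4]
grip_width: 0.0152
 1.5, -0.5]
grip_width: 0.015
0.0, -0.9]
grip_width: 0.0153
shift [-0.0058 -0.0299  0.0658] turn 0.0001 rows>= 1.7 q6 0.79 tcp [0.4525 0.1283 0.1209] yaw -4.9 t 29.4667
```

```bash
python3 -m jog '[[[0.9,-0.006,-0.03,0,0],[0.9,-0.006,-0.03,0.02,0],[0.9,-0.006,-0.03,0.04,0],[0.9,-0.006,-0.03,0.055,0],[0.9,-0.006,-0.03,0.06,0]]]' 25 | tail -c 30
python3 -m jog '[[[0.9,0,0,0,0],[0.9,0,0,0,0],[0.9,0,0,0,0]]]' | tail -c 230
python3 - <<'E'
from v import *
plan(.4492,.1585,.05,-4.9)
view('p9.png',.455,.158,.03,40)
E
```

```text
0.1, -1.6]
grip_width: 0.0153
time_s: 30.13
tcp_pos: [0.4506, 0.1596, 0.0624]
orientation: [[0.996, -0.086, 0.002], [-0.086, -0.996, 0.001], [0.002, -0.001, -1.0]]
contact_force: [-0.2, 0.8, -1.8]
grip_width: 0.0154
shift [-0.0014  0.0012  0.0124] turn -0.0003 rows>= 0.3 q6 0.73 tcp [0.4506 0.1596 0.0624] yaw -4.92 t 30.1333
scene 283 217 5.0
side 236 211 5.0
wrist 154 115 1.5384615384615385
```

View pics/p9.png

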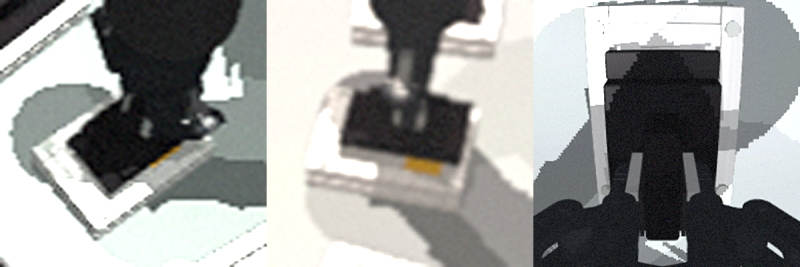

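The cover is held over case B with its tongue (wrist image y 50–82) facing the lip end, and it is laterally centred (663 against the case's 664.5). Now I'll lower and tilt it.

```bash
python3 -m jog '[[[0.9,-0.0014,0.001,0.006,0],[0.9,-0.0014,0.001,0.0125,0],[0.9,-0.0014,0.001,0.0125,0],[0.9,-0.0014,0.001,0.0125,0]]]' 20 | tail -c 130
python3 -m jog '[[[0.9,0,0,0.0015,0],[0.9,0,0,0.003,0],[0.9,0,0,0.0045,0],[0.9,0,0,0.006,0],[0.9,0,0,0.006,0]]]' | tail -c 230
python3 -m jog '[[[0.9,0,0,0.0015,0],[0.9,0,0,0.003,0],[0.9,0,0,0.004,0],[0.9,0,0,0.004,0],[0.9,0,0,0.004,0]]]' | tail -c 230
```

```text
ion: [[0.996, -0.086, -0.001], [-0.086, -0.996, -0.001], [-0.001, 0.001, -1.0]]
contact_force: [0.4, 0.3, -1.2]
grip_width: 0.015
time_s: 31.03
tcp_pos: [0.4507, 0.1586, 0.0441]
orientation: [[0.996, -0.084, 0.004], [-0.084, -0.997, 0.0], [0.004, -0.001, -1.0]]
contact_force: [6.0, -7.5, 13.5]
grip_width: 0.0149
time_s: 31.45
tcp_pos: [0.4521, 0.1591, 0.041]
orientation: [[0.997, -0.083, 0.006], [-0.083, -0.997, 0.001], [0.006, -0.002, -1.0]]
contact_force: [10.6, -8.7, 17.3]
grip_width: 0.0152
```

```bash
python3 -m jog '[[[0.9,-0.001,0,0.001,0],[0.9,-0.001,0,0.0015,0],[0.9,-0.001,0,0.0015,0]]]' | tail -c 230
python3 -m jog '[[[0.9,0,0,0.001,0],[0.9,0,0,0.0015,0],[0.9,0,0,0.0015,0]]]' | tail -c 230
```

```text
time_s: 31.7
tcp_pos: [0.452, 0.1598, 0.0402]
orientation: [[0.997, -0.082, 0.008], [-0.082, -0.997, 0.002], [0.008, -0.003, -1.0]]
contact_force: [11.0, -9.7, 22.5]
grip_width: 0.0153
time_s: 31.95
tcp_pos: [0.4521, 0.1599, 0.0401]
orientation: [[0.997, -0.082, 0.009], [-0.082, -0.997, 0.003], [0.009, -0.003, -1.0]]
contact_force: [4.7, -10.8, 42.3]
grip_width: 0.0153
```

```bash
python3 -m jog '[[[0.9,0.001,0.001,-0.0015,0],[0.9,0.003,0.0015,-0.0015,0],[0.9,0.005,0.0015,-0.0015,0],[0.9,0.007,0.0015,-0.0015,0],[0.9,0.007,0.0015,-0.0015,0]]]' | tail -c 230
python3 -m jog '[[[0.9,0.0015,0,0,0],[0.9,0.003,0,0,0],[0.9,0.0045,0,0,0],[0.9,0.006,0,0,0],[0.9,0.006,0,0,0]]]' | tail -c 230
python3 - <<'E'
from h import *
plan(.469,.1568,.039,-4.9)
E
```

```text
time_s: 32.37
tcp_pos: [0.4547, 0.1579, 0.0399]
orientation: [[0.996, -0.084, 0.002], [-0.084, -0.996, 0.002], [0.002, -0.003, -1.0]]
contact_force: [-18.0, 4.3, 39.9]
grip_width: 0.0152
time_s: 32.78
tcp_pos: [0.4594, 0.1563, 0.0393]
orientation: [[0.996, -0.085, -0.0], [-0.085, -0.996, 0.001], [-0.0, -0.001, -1.0]]
contact_force: [-20.0, 4.1, 37.8]
grip_width: 0.0152
shift [ 0.0096 -0.0013  0.0003] turn 0.0008 rows>= 0.2 q6 0.75 tcp [0.4594 0.1563 0.0393] yaw -4.85 t 32.7833
```

```bash
python3 -m jog '[[[0.9,0.001,-0.001,-0.002,0],[0.9,0.002,-0.001,-0.002,0],[0.9,0.004,-0.001,-0.002,0],[0.9,0.005,-0.001,-0.002,0],[0.9,0.005,-0.001,-0.002,0]]]' | tail -c 230
python3 -m jog '[[[0.9,0.001,0,0,0],[0.9,0.002,0,0,0],[0.9,0.003,0,0,0],[0.9,0.003,0,0,0],[0.9,0.003,0,0,0]]]' | tail -c 230
python3 - <<'E'
from h import *
plan(.469,.1568,.039,-4.9)
E
```

```text
time_s: 33.2
tcp_pos: [0.4647, 0.1562, 0.0395]
orientation: [[0.996, -0.086, -0.001], [-0.086, -0.996, -0.0], [-0.001, 0.0, -1.0]]
contact_force: [-9.5, 1.1, 14.8]
grip_width: 0.0152
time_s: 33.62
tcp_pos: [0.4671, 0.1558, 0.0395]
orientation: [[0.996, -0.086, -0.001], [-0.086, -0.996, -0.001], [-0.001, 0.001, -1.0]]
contact_force: [-12.2, 2.0, 18.1]
grip_width: 0.0154
shift [ 0.0018 -0.0012  0.0005] turn -0.0002 rows>= 0.1 q6 0.76 tcp [0.4671 0.1558 0.0395] yaw -4.91 t 33.6167
```

```bash
python3 -m jog '[[[0.9,0.001,-0.001,-0.0005,0],[0.9,0.002,-0.001,-0.0005,0],[0.9,0.002,-0.001,-0.0005,0]]]' | tail -c 230
python3 -m jog '[[[0.9,0.001,0,0,0],[0.9,0.002,0,0,0],[0.9,0.002,0,0,0]]]' | tail -c 230
python3 -m jog '[[[0.9,0.001,0,0,0],[0.9,0.002,0,0,0],[0.9,0.002,0,0,0]]]' | tail -c 230
```

```text
time_s: 33.87
tcp_pos: [0.4673, 0.1557, 0.0396]
orientation: [[0.996, -0.086, -0.005], [-0.086, -0.996, -0.002], [-0.005, 0.002, -1.0]]
contact_force: [-19.0, 2.2, 24.1]
grip_width: 0.0151
time_s: 34.12
tcp_pos: [0.4675, 0.1555, 0.0396]
orientation: [[0.996, -0.087, -0.007], [-0.087, -0.996, -0.002], [-0.007, 0.003, -1.0]]
contact_force: [-30.8, 6.6, 32.0]
grip_width: 0.0155
time_s: 34.37
tcp_pos: [0.4677, 0.1553, 0.0396]
orientation: [[0.996, -0.087, -0.01], [-0.087, -0.996, -0.003], [-0.01, 0.004, -1.0]]
contact_force: [-39.7, 12.9, 39.3]
grip_width: 0.0152
```

```bash
python3 -m jog '[[[0.9,-0.004,-0.001,0,0],[0.9,-0.0055,-0.001,0,0],[0.9,-0.0055,-0.001,0,0]]]' | tail -c 230
python3 -m jog '[[[0.7,0,0,0,0],[0.6,0,0,0,0],[0.5,0,0,0,0],[0.5,0,0,0,0],[0.5,0,0,-0.03,0]]]' | tail -c 230
python3 -m jog '[[[0.5,0,0,-0.03,0],[0.9,-0.015,0,-0.035,0],[1,-0.028,0,-0.035,0],[1,-0.028,0,-0.035,0],[1,-0.028,0,-0.035,0]]]' | tail -c 230
python3 - <<'E'
from h import *
plan(.440,.159,.06,-4.9)
E
```

```text
time_s: 34.62
tcp_pos: [0.4673, 0.1571, 0.0394]
orientation: [[0.996, -0.086, -0.002], [-0.086, -0.996, -0.002], [-0.002, 0.002, -1.0]]
contact_force: [-8.0, -0.1, 12.3]
grip_width: 0.0152
time_s: 35.03
tcp_pos: [0.466, 0.1559, 0.0651]
orientation: [[0.996, -0.087, -0.007], [-0.087, -0.996, -0.005], [-0.007, 0.006, -1.0]]
contact_force: [0.3, -0.6, -1.4]
grip_width: 0.0423
time_s: 35.45
tcp_pos: [0.4397, 0.1601, 0.1038]
orientation: [[0.996, -0.085, -0.001], [-0.085, -0.996, -0.0], [-0.001, 0.001, -1.0]]
contact_force: [-0.2, -0.3, -0.3]
grip_width: 0.0004
shift [0.0004 0.001  0.0438] turn 0.0005 rows>= 1.1 q6 0.71 tcp [0.4397 0.1601 0.1038] yaw -4.87 t 35.45
```

```bash
python3 -m jog '[[[1,0,0.001,0.02,0],[1,0,0.001,0.036,0],[1,0,0.001,0.042,0],[1,0,0.001,0.044,0],[1,0,0.001,0.044,0]]]' | tail -c 230
python3 -m jog '[[[1,0,0,0.002,0],[1,0,0,0.004,0],[1,0,0,0.006,0],[1,0,0,0.008,0],[1,0,0,0.008,0]]]' | tail -c 230
python3 -m jog '[[[1,0,0,-0.04,0],[1,0,0,-0.08,0],[0.5,0,0,-0.12,0],[0.5,0.03,0.02,-0.12,0],[0.5,0.03,0.04,-0.12,0]]]' | tail -c 20
python3 - <<'E'
from v import *
view('p10.png',.465,.157,.03,40)
plan(.5214,-.3157,.15,170.5)
E
```

```text
time_s: 35.87
tcp_pos: [0.4406, 0.159, 0.0596]
orientation: [[0.996, -0.086, -0.002], [-0.086, -0.996, -0.002], [-0.001, 0.002, -1.0]]
contact_force: [-0.2, 0.2, -0.2]
grip_width: 0.0001
time_s: 36.28
tcp_pos: [0.4412, 0.1597, 0.055]
orientation: [[0.996, -0.084, 0.001], [-0.084, -0.996, 0.001], [0.001, -0.001, -1.0]]
contact_force: [-10.7, -2.8, 30.6]
grip_width: -0.0

grip_width: 0.0358
scene 280 219 5.0
side 233 211 5.0
wrist 107 78 1.5384615384615385
shift [0.0918 0.4254 0.0226] turn 0.078 rows>= 10.4 q6 0.83 tcp [0.4672 0.116  0.1729] yaw -5.03 t 36.85
```

View pics/p10.png

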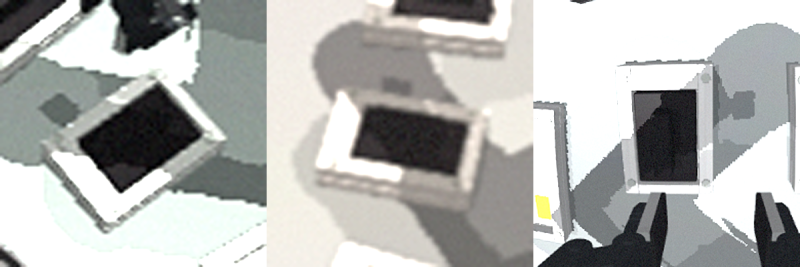

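Case B is flush in all views, with the rib top at 55.0 mm under press. Next is the long cover for case C.

```bash
python3 -m jog '[[[0.45,0.008,0.038,0,0.04],[0.45,0.016,0.077,0,0.078],[0.45,0.025,0.115,0,0.078],[0.45,0.033,0.153,0,0.078],[0.45,0.041,0.19,0,0.078]]]' 40| tail -c 20
python3 -m jog '[[[0.45,0.005,0.038,0,0],[0.45,0.01,0.077,0,0],[0.45,0.015,0.115,0,0],[0.45,0.02,0.153,0,0],[0.45,0.025,0.185,0,0]]]' | tail -c 20
python3 -m jog '[[[0.45,0,0,0,0],[0.45,0,0,0,0]]]' | tail -c 20
python3 - <<'E'
from h import *
plan(.5213,-.3157,.07,-9.5)
E
```

```text
grip_width: 0.0469
]
grip_width: 0.047

grip_width: 0.0469
shift [0.0437 0.0455 0.1017] turn -0.0011 rows>= 2.9 q6 1.55 tcp [ 0.4859 -0.2636  0.1718] yaw -9.56 t 37.85
```

```bash
python3 -m jog '[[[0.45,0.02,0.023,0,0],[0.45,0.0437,0.0455,0.02,0],[0.45,0.0437,0.0455,0.055,0],[0.45,0.0437,0.0455,0.09,0],[0.45,0.0437,0.0455,0.1017,0]]]' | tail -c 20
python3 -m jog '[[[0.45,0,0,0.01,0],[0.45,0,0,0.01,0],[0.45,0,0,0.01,0]]]' | tail -c 20
python3 - <<'E'
from h import *
plan(.5213,-.3157,.031,-9.5)
E
```

```text
grip_width: 0.0472

grip_width: 0.0471
shift [-0.0014  0.0019  0.031 ] turn 0.0035 rows>= 0.7 q6 1.63 tcp [ 0.523  -0.3141  0.062 ] yaw -9.3 t 38.5167
```

```bash
python3 -m jog '[[[0.45,-0.0014,0.0019,0.015,0.003],[0.45,-0.0014,0.0019,0.031,0.003],[0.45,-0.0014,0.0019,0.031,0.003],[0.9,-0.0014,0.0019,0.031,0.003],[0.9,-0.0014,0.0019,0.031,0.003]]]' 45 | tail -c 230
python3 -m jog '[[[0.9,0,0,0,0],[0.9,0,0,0,0],[0.9,0,0,-0.005,0],[0.9,0,0,-0.02,0],[0.9,0,0,-0.04,0]]]' | tail -c 230
python3 -m jog '[[[0.9,0,0,-0.04,0.1],[0.9,0,0,-0.08,0.2],[0.9,0,0,-0.1,0.32],[0.9,0,0,-0.1,0.44],[0.9,0,0,-0.1,0.56]]]' | tail -c 230
python3 -m jog '[[[0.9,0,0,0,0.12],[0.9,0,0,0,0.24],[0.9,0,0,0,0.36],[0.9,0,0,0,0.48],[0.9,0,0,0,0.6]]]' | tail -c 20
python3 -m jog '[[[0.9,0,0,0,0.12],[0.9,0,0,0,0.24],[0.9,0,0,0,0.36],[0.9,0,0,0,0.48],[0.9,0,0,0,0.6]]]' | tail -c 20
python3 -m jog '[[[0.9,0,0,0,0.12],[0.9,0,0,0,0.24],[0.9,0,0,0,0.36],[0.9,0,0,0,0.48],[0.9,0,0,0,0.6]]]' | tail -c 20
python3 -m jog '[[[0.9,0,0,0,0.12],[0.9,0,0,0,0.24],[0.9,0,0,0,0.36],[0.9,0,0,0,0.48],[0.9,0,0,0,0.6]]]' | tail -c 230
python3 - <<'E'
from h import *
plan(.4146,.3236,.17,169.2)
E
```

```text
time_s: 38.93
tcp_pos: [0.5215, -0.3164, 0.0317]
orientation: [[0.986, -0.165, 0.002], [-0.165, -0.986, -0.001], [0.003, 0.001, -1.0]]
contact_force: [-0.5, -0.5, -0.4]
grip_width: 0.024
time_s: 39.35
tcp_pos: [0.519, -0.3156, 0.0691]
orientation: [[0.986, -0.166, -0.003], [-0.166, -0.986, 0.001], [-0.003, -0.001, -1.0]]
contact_force: [1.3, 0.6, -1.4]
grip_width: 0.0152
time_s: 39.77
tcp_pos: [0.521, -0.3163, 0.1726]
orientation: [[0.743, -0.669, 0.004], [-0.669, -0.743, -0.001], [0.004, -0.002, -1.0]]
contact_force: [-0.0, 0.6, -2.9]
grip_width: 0.0151

grip_width: 0.0153

grip_width: 0.0151

grip_width: 0.0152
time_s: 41.43
tcp_pos: [0.5199, -0.316, 0.1701]
orientation: [[-1.0, -0.009, -0.0], [-0.009, 1.0, 0.0], [0.0, 0.0, -1.0]]
contact_force: [-0.2, 0.1, -2.0]
grip_width: 0.0152
shift [9.970e-02 6.404e-01 3.000e-04] turn 0.1971 rows>= 15.5 q6 -1.34 tcp [ 0.5199 -0.316   0.1701] yaw -179.51 t 41.4333
```

```bash
python3 -m jog '[[[0.9,0.006,0.04,0,0.1],[0.9,0.012,0.08,0,0.197],[0.9,0.018,0.12,0,0.197],[0.9,0.024,0.16,0,0.197],[0.9,0.03,0.2,0,0.197]]]' | tail -c 20
python3 - <<'E'
from h import *
plan(.4146,.3236,.17,169.2)
E
```

```text
grip_width: 0.0153
shift [1.504e-01 4.184e-01 2.000e-04] turn 0.0054 rows>= 10.7 q6 -1.91 tcp [ 0.4863 -0.1151  0.1701] yaw 169.51 t 41.85
```

```bash
python3 -m jog '[[[0.9,0.013,0.038,0,0],[0.9,0.026,0.076,0,0],[0.9,0.039,0.114,0,0],[0.9,0.052,0.15,0,0],[0.9,0.066,0.187,0,0.005]]]' | tail -c 20
python3 -m jog '[[[0.9,0.013,0.038,0,0],[0.9,0.026,0.076,0,0],[0.9,0.039,0.114,0,0],[0.9,0.052,0.15,0,0],[0.9,0.066,0.187,0,0]]]' | tail -c 20
python3 -m jog '[[[0.9,0,0,0,0],[0.9,0,0,0,0]]]' | tail -c 20
python3 - <<'E'
from h import *
plan(.4146,.3236,.062,169.2)
E
```

```text
grip_width: 0.0152

grip_width: 0.0151
]
grip_width: 0.015
shift [0.0192 0.0437 0.1079] turn 0.0044 rows>= 2.8 q6 -2.72 tcp [0.4255 0.2771 0.1699] yaw 169.45 t 42.85
```

```bash
python3 -m jog '[[[0.9,0.01,0.022,0,0.004],[0.9,0.019,0.0437,0,0.004],[0.9,0.019,0.0437,0.035,0.004],[0.9,0.019,0.0437,0.07,0.004],[0.9,0.019,0.0437,0.105,0.004]]]' 30 | tail -c 20
python3 -m jog '[[[0.9,0,0,0,0],[0.9,0,0,0,0],[0.9,0,0,0,0]]]' | tail -c 230
python3 - <<'E'
from h import *
import pickle
c=shot('wrist');c['fish']=True;pickle.dump(c,open('w11.pkl','wb'))
plan(.4146,.3236,.05,169.2)
cv2.imwrite('pics/p11.png',np.clip(c['color'][:,:,::-1].astype(float)*1.5,0,255).astype(np.uint8))
E
```

```text
grip_width: 0.0152
time_s: 43.52
tcp_pos: [0.4167, 0.322, 0.0666]
orientation: [[-0.982, 0.19, 0.001], [0.19, 0.982, 0.001], [-0.001, 0.001, -1.0]]
contact_force: [0.7, 0.4, -1.9]
grip_width: 0.015
shift [0.0025 0.0005 0.0171] turn -0.0029 rows>= 0.4 q6 -2.79 tcp [0.417  0.3226 0.0671] yaw 169.04 t 43.5667
```

View pics/p11.png

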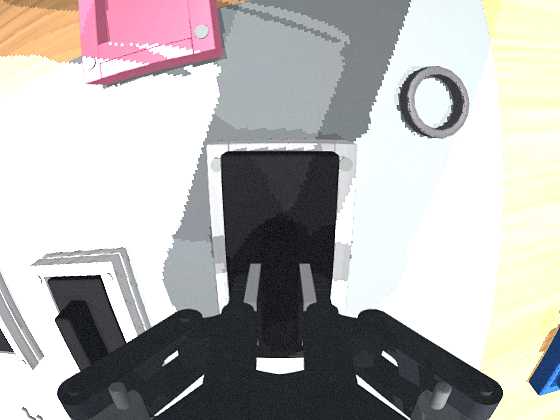

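The long cover is held over case C. Its tail edge is (220,154)–(341,154) and the case end (208,143)–(356,143).

```bash
python3 - <<'E'
from h import *
import pickle
c=pickle.load(open('w11.pkl','rb'))
a=np.radians(-10.8);ax=np.array([np.cos(a),np.sin(a)]);ay=np.array([-ax[1],ax[0]])
for n,z,ps in [('tail',.061,[(220,154),(341,154)]),('case',.027,[(208,143),(356,143)])]:
    P=np.array([onz(c,u,v,z)[:2]*1000 for u,v in ps])-[430.3,320.6];print(n,np.round(P@ax,1),np.round(P@ay,1),(P@ay).mean())
p=np.array([417,322.6])-[430.3,320.6];print(p@ax,p@ay)
E
```

```text
tail [-75.6 -75.5] [-26.8  29.1] 1.1517090604709352
case [-77.9 -77.6] [-39.9  44.2] 2.159092374651525
-13.439183063863021 -0.5275969825327624
```

```bash
python3 -m jog '[[[0.9,0.0025,0.001,0.008,-0.002],[0.9,0.0025,0.001,0.017,-0.002],[0.9,0.0025,0.001,0.017,-0.002],[0.9,0.0025,0.001,0.017,-0.002]]]' 20 | tail -c 130
python3 -m jog '[[[0.9,0,0,0.0015,0],[0.9,0,0,0.003,0],[0.9,0,0,0.0045,0],[0.9,0,0,0.006,0],[0.9,0,0,0.006,0]]]' | tail -c 230
python3 -m jog '[[[0.9,0,0,0.0015,0],[0.9,0,0,0.003,0],[0.9,0,0,0.004,0],[0.9,0,0,0.004,0],[0.9,0,0,0.004,0]]]' | tail -c 230
python3 -m jog '[[[0.9,0,0,0.001,0],[0.9,0,0,0.001,0]]]' | tail -c 230
```

```text
rientation: [[-0.982, 0.188, 0.0], [0.188, 0.982, 0.001], [-0.0, 0.001, -1.0]]
contact_force: [0.3, 0.3, -0.8]
grip_width: 0.0153
time_s: 44.32
tcp_pos: [0.4157, 0.324, 0.0436]
orientation: [[-0.982, 0.186, 0.004], [0.186, 0.982, 0.001], [-0.003, 0.002, -1.0]]
contact_force: [7.7, -4.4, 11.5]
grip_width: 0.0152
time_s: 44.73
tcp_pos: [0.4162, 0.3243, 0.0413]
orientation: [[-0.983, 0.186, 0.005], [0.186, 0.983, 0.002], [-0.004, 0.003, -1.0]]
contact_force: [5.0, -7.5, 27.5]
grip_width: 0.0152
time_s: 44.9
tcp_pos: [0.4163, 0.3243, 0.0412]
orientation: [[-0.983, 0.185, 0.005], [0.185, 0.983, 0.002], [-0.005, 0.003, -1.0]]
contact_force: [1.6, -9.4, 37.7]
grip_width: 0.0148
```

```bash
python3 -m jog '[[[0.9,-0.001,0,-0.002,0],[0.9,-0.003,0,-0.002,0],[0.9,-0.005,0,-0.002,0],[0.9,-0.007,0,-0.002,0],[0.9,-0.007,0,-0.002,0]]]' | tail -c 230
python3 -m jog '[[[0.9,-0.0015,0,0,0],[0.9,-0.003,0,0,0],[0.9,-0.0045,0,0,0],[0.9,-0.006,0,0,0],[0.9,-0.006,0,0,0]]]' | tail -c 230
python3 - <<'E'
from h import *
plan(.4323,.3205,.041,169.2)
E
```

```text
time_s: 45.32
tcp_pos: [0.4206, 0.3233, 0.0411]
orientation: [[-0.982, 0.187, 0.001], [0.187, 0.982, 0.003], [-0.001, 0.003, -1.0]]
contact_force: [-10.3, 0.6, 21.4]
grip_width: 0.0151
time_s: 45.73
tcp_pos: [0.4263, 0.3221, 0.0407]
orientation: [[-0.982, 0.187, 0.001], [0.187, 0.982, 0.002], [-0.001, 0.002, -1.0]]
contact_force: [-8.9, 1.0, 17.7]
grip_width: 0.0143
shift [-0.0062 -0.0005 -0.0003] turn 0.0004 rows>= 0.1 q6 -2.77 tcp [0.4263 0.3221 0.0407] yaw 169.22 t 45.7333
```

```bash
python3 -m jog '[[[0.9,-0.001,0,-0.0005,0],[0.9,-0.002,0,-0.0005,0],[0.9,-0.003,0,-0.0005,0],[0.9,-0.004,0,-0.0005,0],[0.9,-0.004,0,-0.0005,0]]]' | tail -c 230
python3 -m jog '[[[0.9,-0.001,0,0,0],[0.9,-0.002,0,0,0],[0.9,-0.002,0,0,0]]]' | tail -c 230
python3 -m jog '[[[0.9,-0.001,0,0,0],[0.9,-0.002,0,0,0],[0.9,-0.002,0,0,0]]]' | tail -c 230
```

```text
time_s: 46.15
tcp_pos: [0.4301, 0.3209, 0.0405]
orientation: [[-0.982, 0.187, 0.001], [0.187, 0.982, 0.001], [-0.0, 0.002, -1.0]]
contact_force: [-6.6, 1.3, 12.0]
grip_width: 0.0149
time_s: 46.4
tcp_pos: [0.432, 0.3205, 0.0405]
orientation: [[-0.982, 0.187, 0.001], [0.187, 0.982, 0.001], [-0.0, 0.001, -1.0]]
contact_force: [-7.0, 1.1, 11.6]
grip_width: 0.0155
time_s: 46.65
tcp_pos: [0.4327, 0.3202, 0.0406]
orientation: [[-0.982, 0.188, -0.001], [0.188, 0.982, 0.001], [0.001, 0.001, -1.0]]
contact_force: [-18.1, 4.7, 16.8]
grip_width: 0.0152
```

Wall contact came at ξ≈2.4, as expected. I'll back off, release and press it flat.

```bash
python3 -m jog '[[[0.9,0.002,0,0,0],[0.9,0.002,0,0,0],[0.6,0.002,0,0,0],[0.5,0.002,0,0,0],[0.5,0.002,0,0,0]]]' | tail -c 130
python3 -m jog '[[[0.5,0,0,-0.03,0],[0.5,0,0,-0.06,0],[0.9,0.015,0,-0.065,0],[1,0.028,0,-0.065,0],[1,0.028,0,-0.065,0]]]' | tail -c 30
python3 -m jog '[[[1,0,0,0.02,0],[1,0,0,0.036,0],[1,0,0,0.044,0],[1,0,0,0.046,0],[1,0,0,0.046,0]]]' | tail -c 230
python3 -m jog '[[[1,0,0,0.001,0],[1,0,0,0.002,0],[1,0,0,0.003,0],[1,0,0,0.004,0],[1,0,0,0.004,0]]]' | tail -c 230
```

```text
ientation: [[-0.982, 0.188, -0.0], [0.188, 0.982, -0.0], [0.0, -0.001, -1.0]]
contact_force: [-0.4, 0.3, -0.8]
grip_width: 0.0428
0.3, -1.0]
grip_width: 0.0071
time_s: 47.9
tcp_pos: [0.4046, 0.3244, 0.0575]
orientation: [[-0.982, 0.188, -0.001], [0.188, 0.982, -0.002], [0.001, -0.002, -1.0]]
contact_force: [0.6, -0.8, 1.0]
grip_width: 0.0001
time_s: 48.32
tcp_pos: [0.4049, 0.3252, 0.0551]
orientation: [[-0.982, 0.188, 0.001], [0.188, 0.982, 0.001], [-0.001, 0.001, -1.0]]
contact_force: [-1.5, -0.6, 5.5]
grip_width: 0.0002
```

```bash
python3 -m jog '[[[1,0,0,0.002,0],[1,0,0,0.004,0],[1,0,0,0.005,0],[1,0,0,0.005,0]]]' | tail -c 230
python3 -m jog '[[[1,0,0,-0.04,0],[1,0,0,-0.08,0],[1,0,0,-0.12,0],[1,-0.03,-0.03,-0.14,0],[1,-0.05,-0.07,-0.14,0]]]' | tail -c 20
python3 -m jog '[[[0.5,0,-0.04,0,0],[0.5,0,-0.08,0,0],[0.5,0,-0.12,0,0],[0.5,0,-0.16,0,0],[0.5,0,-0.16,0,0]]]' | tail -c 230
python3 - <<'E'
from h import *
a=shot('scene')['color'];b=shot('side')['color'];w=shot('wrist')['color']
out=np.zeros((600,800,3),np.uint8)
out[:360,:400]=cv2.resize(a[195:345,215:415][:150,:],(400,300),interpolation=2).repeat(1,0)[:360] if 0 else cv2.resize(a[190:352,215:395],(400,360),interpolation=2)
out[:360,400:]=cv2.resize(b[185:340,165:337],(400,360),interpolation=2)
out[360:,:320]=cv2.resize(w,(320,240)); out[360:,330:650]=cv2.resize(a,(320,240))
cv2.imwrite('pics/end.png',np.clip(out[:,:,::-1].astype(float)*1.5,0,255).astype(np.uint8))
E
```

```text
time_s: 48.65
tcp_pos: [0.405, 0.3254, 0.0547]
orientation: [[-0.983, 0.186, 0.002], [0.186, 0.983, 0.002], [-0.002, 0.002, -1.0]]
contact_force: [-20.4, -11.1, 59.7]
grip_width: 0.0002
grip_width: -0.0002
time_s: 49.48
tcp_pos: [0.4056, 0.0919, 0.1889]
orientation: [[-0.982, 0.191, -0.001], [0.191, 0.982, 0.0], [0.001, -0.0, -1.0]]
contact_force: [-1.2, -0.4, -0.5]
grip_width: 0.0426
```

View pics/end.png

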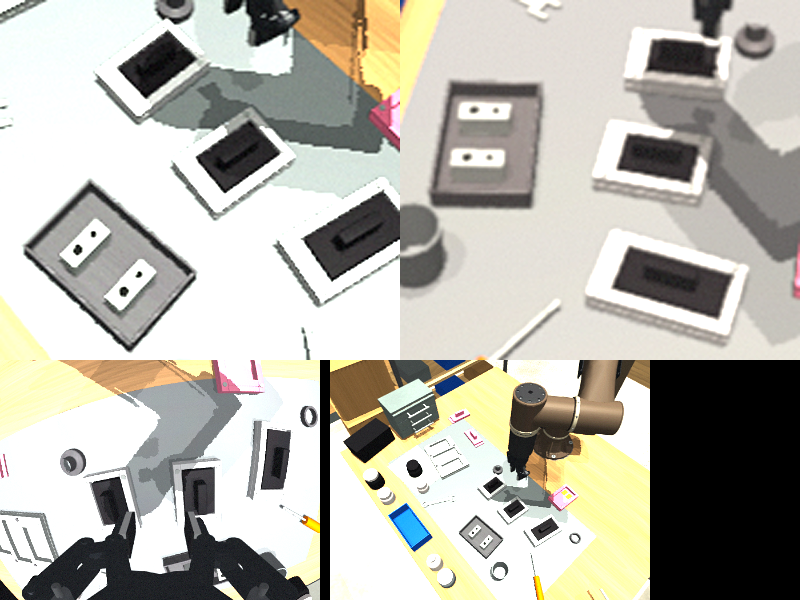

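All three covers lie in their bays, both jaws stand in the tray, the mould is empty and the bystanders look undisturbed. I'll run one numeric flatness and position check, then hand in.

```bash
python3 - <<'E'
from h import *
for n in('side','scene'):
    c=shot(n);g=c['color'].max(2);m=(g<75).astype(np.uint8)*255
    for r in rects(c,m,.027,.0035,.009):
        if 380<r[1][0]<520 and -60<r[1][1]<380: print(n,r)
print(ctrl.state()['contact_force'],ctrl.sign_off())
E
```

```text
side ([282, 306], (423.3, 322.5, 115.1, 53.4, -10.8))
side ([276, 252], (456.5, 156.9, 86.8, 55.8, -4.5))
side ([286, 210], (446.6, -5.2, 83.3, 57.0, -0.3))
scene ([375, 296], (425.6, 322.1, 118.4, 58.2, -10.6))
scene ([322, 260], (460.3, 157.6, 88.6, 58.0, -4.9))
scene ([285, 218], (448.4, -4.3, 88.2, 58.1, -0.7))
the job is handed in; nothing more can be done
[-0.16741344  0.07427545  0.41623392] None
```

The job is handed in: all three covers are fitted and both clamp jaws are in the steel tray. The two short covers went on cases A and B and the long one on case C. I took the jaws out of C and A before fitting anything; B had none.

**Seating:** pressing down on each rib stopped with its top 54.7–55.0 mm above the bench, against 55 mm for a cover fully home. That press was only on the tail half of the rib.

**Position:** the final images put the black outlines at the rim plane, centred and aligned with their cases. The visible lengths are about 83–89 mm (short) and 115–118 mm (long), which fits a tongue hidden under the lip.

**Tray and bystanders:** the last picture shows both jaws standing in the tray and the mould empty. The other tools, jars and pink look-alikes looked undisturbed.

**Disagreements and rough spots:**
- The wrist camera read about 2 mm off sideways against the fixed cameras, and I corrected for this.
- Case B's cover met the end wall about 2 mm sooner than case A's had, probably from case position error or slip in the grip. It still seated.
- On case A the tongue seemed to catch at the lip, so I backed off and slid it in again; the wrist force peaked at 67 N there, and pressing the long cover home took about 60 N, both under the 120 N limit.

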